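Fetch the lens from behind and restock the lens tray

ROBOT

A 7-joint arm with a two-finger parallel gripper is mounted at the origin on the work surface. World frame = base frame: x ahead of the robot, y to its left, z up, the work surface at z = 0. Lengths are in mm, angles in rad, forces in N, time in s.
With the tool pointing down it reaches from about 400 to 750 mm from the base axis. Payload 19.5 kg.
Tool frame: the origin (TCP) lies at the very end of the fingers, on their centre line; the grasp point (between the pads) lies robot.hold_point_z behind it (robot.hold_point_z is the distance from the TCP to the grasp point, in mm); x points along the fingers, y is the direction in which the jaws open and shut, and the axes are right-handed (so a half turn about x gives the same grasp; the last joint's range is limited). The gripper opens to 85 mm and grips with 20 to 120 N. Pads are 22 mm wide; open, the fingers measure 114 mm over their backs; the gripper's body (76 mm by 85 mm) begins 54 mm behind the grasp point. The pads swing forward as they close: fully open they stand 13 mm farther back than shut.
Start: joints at [-1.371, 0.707, -0.028, 1.485, 0.022, 0.951, -0.075], TCP at [137.673, 558.248, 231.268] pointing down, gripper open.
Joint ranges: [-2.71, 2.71], [-0.32, 2.16], [-1.57, 1.52], [0, 2.45], [-1.46, 4.6], [0, 2.02], [-2.83, 2.83]. Speed limits (rad/s): [1.89, 1.89, 2.57, 2.57, 3.01, 3.01, 3.01].

INTERFACE

Orientations are given as a unit quaternion [x, y, z, w].
In Python, from workcell import robot, imaging gives the robot as it stands. The module is installed in compiled form; this text tells all that it offers.
- The arm moves only by the tool servo_tool, never from a script. Its argument "steps" is a list of rows, each an object of numbers: "wx", "wy", "wz": the turn, a rotation vector about the world's x, y, z in degrees; "x", "y", "z": the shift along the world's x, y, z in mm; "fingers": the closure in counts, from 0 (fully open) to 255 (shut). A call has 1 to 10 rows; each row shifts and turns the commanded pose from where the row before left it; what a row does not reach is not made up. A row lasts 1/12 s, in which the tool goes at most 41.7 mm and 7.16 degrees, less where a joint would pass 70% of its speed; a pose out of reach is approached as far as the arm can. A call with a gripper value outside its range is refused whole. The fingers move at their own pace and stop on an object; "force" is the grip in N (left out, the last holds). Time passes only in rows, so rows that do not move let the fingers close. It gives the time, the measured TCP pose, the force and the opening at its end, in the units of the state.
- robot.observe(): the state, without advancing time (a new reading comes with each control period).
- imaging.snapshot(name): name is "scene" or "top" or "wrist"; returns (picture, depth): 400x640x3 uint8, red, green, blue; 400x640 float32, mm along the optical axis (not along the pixel's ray), 0 where there is no reading.
- imaging.camera_params(name): a dict with "fov_y" (degrees; the focal length in pixels is half the picture's height over the tangent of half this angle, whatever the lens; pixels are square), "cx", "cy" (the principal point, pixels), "rvec" (rotation vector, rad) and "tvec" (3), from world to camera coordinates, as OpenCV has them; the wrist camera has in their place "hand_eye" (4x4, takes a point from camera to tool coordinates, whose origin is the TCP and whose axes are the tool frame's). Camera axes: x right, y down, z forward; pixel columns grow to the right and rows downward; lengths in mm; the calibration is good to about 2 mm. A picture is of the moment at which its call begins: read the wrist's pose just before it. camera_params takes no time and is no camera call.
- robot.sign_off(): hands the job in, once; it reports no verdict.
The state is a dict: "time_s": time; "qpos": joint angles; "dq": joint speeds; "tau": joint torques, N m; "eef_pos": TCP position; "orientation": TCP orientation; "wrist_force": force on the tool from outside, world axes, zero at the start; "ft_torque": the same for the moment, N m; "grip_width": opening from 0.0 (shut) to 1.0 (fully open).
Only numpy, scipy, OpenCV 4.12 (cv2) and the standard library are available. Lean on these libraries where they do the work, as an engineer would, in place of code of your own. Each camera call takes 0.05 s, during which the arm holds its last target.

TASK

The short silver lens at the back of the wooden lens tray is next on the bench, but the two tall zooms in front are in the way: first stand both of them in the metal side tray with the black floor, and only then lift the silver lens out and stand it in the yellow-bottomed round lens rest. Put the newly arrived short lens with the green ring in the free place at the back of the lens tray, and return each zoom to the very place in front where it stood. Keep every lens upright, set each down gently without dropping it, and leave the tape, the blower and the pen pot where they are.

Things in the scene. Friction and masses are not known exactly. Their poses are not given: they have to be found in the camera images.
- zoom_red: Tall zoom lens standing upright, black barrel, red ring round its front end, dark glass face on top. A plain cylinder to the fingers, 62 mm diameter, 118 mm high, about 0.4 kg. Loose. Origin: centre of its underside, z up its axis. It starts in one of the two front places of the lens tray (left or right differs from start to start) and must finally stand in that same place.
- zoom_white: Tall zoom lens standing upright, white barrel with black rubber grips and a blue ring round its front end, dark glass on top. Same size as the other: 62 mm diameter, 118 mm high, about 0.4 kg. Loose. Origin: centre of its underside, z up. It starts in the other front place of the lens tray and must finally stand there again.
- prime_silver: Short silver lens standing upright, 56 mm diameter, 56 mm high, about 0.2 kg. Loose. Origin: centre of its underside, z up. It starts in the back place of the lens tray, about 9 mm clear of each of the two tall zooms, which stand 62 mm higher than it and leave no room for a gripper's body over it.
- prime_green: Short black lens with a green ring round its front, standing upright, 56 mm diameter, 56 mm high, about 0.2 kg: the new arrival. Loose. Origin: centre of its underside, z up. It starts alone on the bench (underside at z = 0), nearer to the robot than the trays.
- lens_tray: Fixed wooden tray, 150 mm (its x) by 184 mm (its y), floor 6 mm above the bench, walls 5 mm thick, 16 mm high. Origin: centre of its underside on the bench, x to its back (away from the robot at yaw 0), y to its left. Round blue felt pads, level with the floor, mark the three places, in its frame: front x = -26 mm, y = +42 and -42 mm; back x = +28 mm, y = 0.
- side_tray: Fixed shallow metal tray with a dark rubber floor, empty at the start: the side area. 112 mm (its x) by 226 mm (its y), floor 4 mm above the bench, walls 4 mm thick and 12 mm high. Origin: centre of its underside on the bench. Two zooms fit side by side along its y, e.g. at y = +52 and -52 mm.
- lens_rest: Fixed round white dish with a yellow bottom that holds one lens for work, 108 mm outer and 88 mm inner diameter, floor 4 mm and rim 10 mm above the bench. Origin: centre of its underside on the bench.
- tape_roll: Bystander: roll of beige tape lying flat, 90 mm diameter, 36 mm high, loose. Origin: centre of its underside. Not to be moved.
- air_blower: Bystander: red rubber air blower standing on its base, 60 mm diameter, 105 mm high with its nozzle, loose. Origin: centre of its underside. Not to be moved.
- pen_pot: Bystander: steel pot, 72 mm diameter, 85 mm high, with pens up to 156 mm high, loose. Origin: centre of its underside. Not to be moved.

How it is judged:
By the outcome, as a careful person would: the job done as asked, in the order asked, and still so for the second after the job is handed in, with the robot touching nothing.
It also fails if it takes over 138 s, if anything falls off the work surface, if the arm or the gripper's body presses on something with over 40 N, if the wrist force passes 120 N, or if a joint passes its speed limit or range.

## Working session

There is one attempt and no reset: what is moved stays moved. The work goes in short steps, Python scripts to look and compute and a tool call to move; the robot and the scene stay as the last step left them, time stands still between calls to the robot, and variables do not carry over. Pictures are saved under pics/ and viewed, and the job is handed in when it is done.

Besides the shell and the picture viewer there is one more tool, called after ">>>" in YAML: its name, and indented under it one key for each argument. servo_tool: Moves the arm, as the interface text tells. Its arguments: {"type":"object","properties":{"steps":{"type":"array","items":{"type":"object","properties":{"wx":{"type":"number"},"wy":{"type":"number"},"wz":{"type":"number"},"x":{"type":"number"},"y":{"type":"number"},"z":{"type":"number"},"fingers":{"type":"number"}}}},"force":{"type":"number"}},"required":["steps"]}

```bash
mkdir -p pics; ls; python3 - <<'E'
from workcell import robot, imaging
import cv2
s=robot.observe();print(s, robot.hold_point_z)
for n in("scene","top"):
    p,d=imaging.snapshot(n);cv2.imwrite(f"pics/{n}0.png",p[:,:,::-1]);print(n,imaging.camera_params(n))
    import numpy as np; np.savez(f"{n}0.npz",p=p,d=d)
print(imaging.camera_params("wrist"))
E
```

```text
pics
{'time_s': 0.0, 'qpos': array([-1.37071648,  0.70711191, -0.02760466,  1.48497355,  0.02197206,
        0.95090327, -0.07551968]), 'dq': array([ 0.00156106, -0.0006758 ,  0.0001298 ,  0.00017816,  0.00074077,
       -0.00110113,  0.00062931]), 'tau': array([-1.40905500e-03, -8.83216238e+01,  1.23406559e+00, -2.36185634e+01,
        1.68198568e-02,  6.16853416e-03, -1.10006664e-05]), 'eef_pos': array([137.61126608, 558.02667846, 230.82844188]), 'orientation': array([ 0.08490505,  0.70198359, -0.08567502,  0.70190452]), 'wrist_force': array([0.70481925, 0.11299342, 0.34102172]), 'ft_torque': array([-0.00454746,  0.00836129,  0.01812901]), 'grip_width': 1.00256278595931} 18.700000000000003
scene {'fov_y': 47.89458782679124, 'cx': 317.9780981877965, 'cy': 197.27403660285498, 'rvec': array([ 2.0834399 ,  0.6262034 , -0.31126415]), 'tvec': array([-564.18155148, -116.22283843, 1428.25772503])}
top {'fov_y': 51.03727670885439, 'cx': 318.9219450924554, 'cy': 197.63377870794716, 'rvec': array([ 2.14607487, -2.18162625,  0.10095912]), 'tvec': array([  96.11023394,  618.34221901, 1179.75999779])}
{'fov_y': 69.63394213777151, 'cx': 321.73127801148945, 'cy': 197.12599944222688, 'hand_eye': array([[-1.03194656e-03, -2.86043608e-01,  9.58216045e-01,
        -1.42432784e+02],
       [ 9.99997822e-01,  1.44302997e-03,  1.50771198e-03,
        -4.48605549e-01],
       [-1.81400584e-03,  9.58215514e-01,  2.86041496e-01,
        -7.32599193e+01],
       [ 0.00000000e+00,  0.00000000e+00,  0.00000000e+00,
         1.00000000e+00]])}
```

View pics/scene0.png

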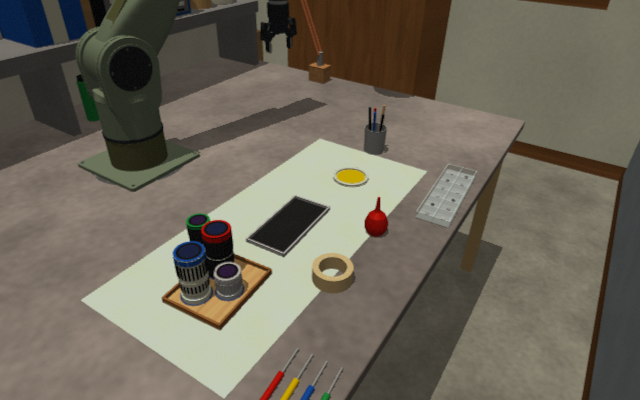

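View pics/top0.png

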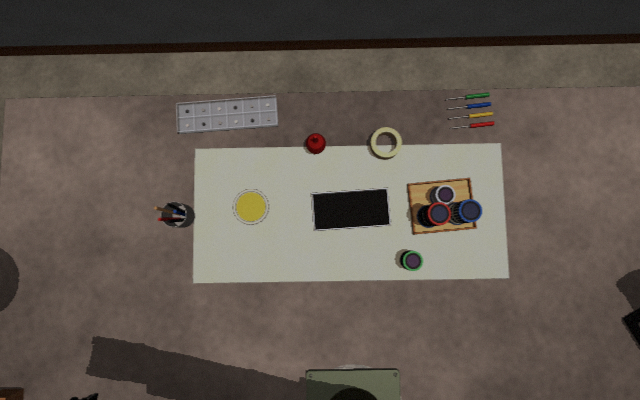

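```bash
cat > h.py <<'E'
import numpy as np, cv2
from scipy.spatial.transform import Rotation as R
from workcell import robot, imaging
def cam(name,state=None):
    c=imaging.camera_params(name)
    f=200/np.tan(np.radians(c["fov_y"]/2))
    K=np.array([[f,0,c["cx"]],[0,f,c["cy"]],[0,0,1]])
    if name=="wrist":
        T=np.eye(4);T[:3,:3]=R.from_quat(state["orientation"]).as_matrix();T[:3,3]=state["eef_pos"]
        M=T@c["hand_eye"];return K,M[:3,:3],M[:3,3]
    Rw=R.from_rotvec(c["rvec"]).as_matrix();return K,Rw.T,-Rw.T@c["tvec"]
def cloud(d,C):
    K,A,o=C;v,u=np.mgrid[:400,:640]
    r=np.stack([(u-K[0,2])/K[0,0],(v-K[1,2])/K[1,1],np.ones_like(u,float)],-1)*d[...,None]
    P=r@A.T+o;P[d<=0]=np.nan;return P
def ray(uv,z,C):
    K,A,o=C;uv=np.atleast_2d(uv).astype(float)
    r=np.c_[(uv[:,0]-K[0,2])/K[0,0],(uv[:,1]-K[1,2])/K[1,1],np.ones(len(uv))]@A.T
    return o+r*((z-o[2])/r[:,2])[:,None]
def proj(X,C):
    K,A,o=C;q=(np.atleast_2d(X)-o)@A;return np.c_[q[:,0]/q[:,2]*K[0,0]+K[0,2],q[:,1]/q[:,2]*K[1,1]+K[1,2]]
def shot(name,tag):
    s=robot.observe();p,d=imaging.snapshot(name)
    cv2.imwrite(f"pics/{tag}.png",p[:,:,::-1]);np.savez(f"{tag}.npz",p=p,d=d,pos=s["eef_pos"],q=s["orientation"])
    return s,p,d,cam(name,s)
E
python3 - <<'E'
from h import *
z=np.load("top0.npz");p,d=z["p"],z["d"];C=cam("top");P=cloud(d,C)
print(C[2])
# lens tops etc. by height slice in cloud
H=P[...,2]
for lo,hi in((112,140),(50,70),(25,45),(7,20)):
    m=((H>lo)&(H<hi)).astype(np.uint8)
    n,l,st,ce=cv2.connectedComponentsWithStats(m)
    for i in range(1,n):
        if st[i,4]>25:
            q=P[l==i];mn,mx=q[:,:2].min(0),q[:,:2].max(0)
            print(lo,st[i],ce[i].round(1),"med z",np.median(q[:,2]).round(1),"ctr",((mn+mx)/2).round(1),"ext",(mx-mn).round(1))
g=P[300:301,200:210,2];print(g)
hsv=cv2.cvtColor(p,cv2.COLOR_RGB2HSV)
big=cv2.resize(p[120:290,190:520],None,fx=2.4,fy=2.4,interpolation=cv2.INTER_CUBIC);cv2.imwrite("pics/topbig.png",big[:,:,::-1])
E
```

```text
[ 495.16330107   75.18149591 1237.9737385 ]
112 [457 199  25  23 450] [469.1 210.2] med z 122.4 ctr [ 570.8 -315.1] ext [59.1 62.8]
112 [426 202  25  23 442] [438.1 213.2] med z 122.4 ctr [ 564.2 -232.1] ext [58.9 63. ]
50 [308 134  15  15 149] [314.7 141.1] med z 55.7 ctr [782.2  94.5] ext [42.  40.4]
50 [434 185  21  20 312] [444.5 193.9] med z 60.1 ctr [ 620.4 -269.1] ext [54.2 55.8]
50 [179 204  11  23  47] [186.1 216.1] med z 59.8 ctr [574.2 466.8] ext [62.5 24.7]
50 [451 204  10  19  41] [453.6 214.3] med z 58.9 ctr [ 567.1 -296.1] ext [51.6 21.9]
50 [421 208  11  18  32] [423.9 217.4] med z 57.3 ctr [ 558.6 -214.7] ext [47.8 25.5]
50 [402 251  21  20 314] [412.1 260.4] med z 54.3 ctr [ 436.8 -171.6] ext [53.  56.1]
50 [336 393  38   7  91] [353.8 395.4] med z 60.1 ctr [76.9 -1.8] ext [ 19.6 100.3]
50 [  0 395  11   5  44] [  4.7 397. ] med z 59.1 ctr [ 85.1 952.1] ext [11.5 28.6]
25 [370 127  31  31 429] [385.4 141.9] med z 33.9 ctr [ 781.  -110.3] ext [91.2 88. ]
25 [305 134  21  19 102] [315.1 146. ] med z 35.8 ctr [780.6  94.9] ext [52.5 58.8]
25 [182 205  10  22  42] [188.
[... 1415 characters left out ...]
44  31  95] [324.5 197.2] med z 11.1 ctr [600.1  45.9] ext [ 87.3 127.5]
7 [187 207   7  19  26] [191.2 216.4] med z 11.9 ctr [574.2 464.7] ext [53.2 15.7]
7 [233 208  13  16  37] [238.1 216.4] med z 9.1 ctr [573.4 321.9] ext [44.8 36.1]
7 [248 210  20  14  42] [258.7 218.1] med z 9.6 ctr [569.5 267.7] ext [37.7 55.7]
7 [624 309  16  35 233] [634.  323.6] med z 9.3 ctr [ 240.9 -798. ] ext [94.2 43.9]
7 [ 305  369   95   31 2348] [352.8 383. ] med z 11.1 ctr [91.8  1.3] ext [ 82.8 264.6]
7 [  0 389  22  11  57] [ 14.3 392.6] med z 13.8 ctr [ 77.6 968.5] ext [28.1 60.8]
[[-3.92417015 -1.02217905 -0.36427865  3.06063522  0.16763594  0.06916823
  -2.76632355 -2.26727211 -2.34271296  0.65959193]]
```

View pics/topbig.png

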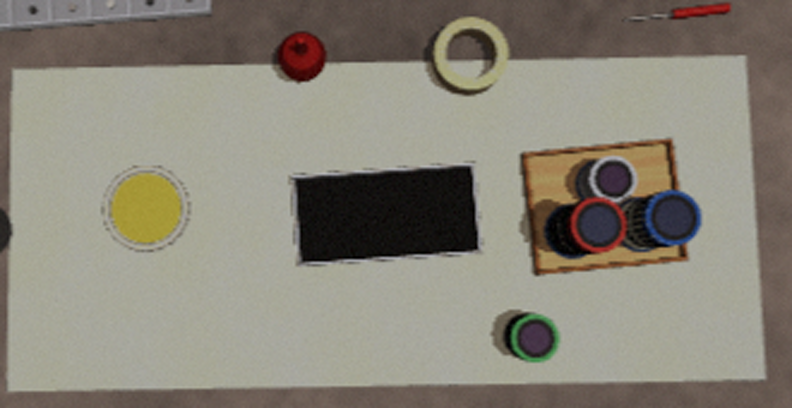

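```bash
cat >> h.py <<'E'
def circ(xy):
    A=np.c_[2*xy,np.ones(len(xy))];s=np.linalg.lstsq(A,(xy**2).sum(1),rcond=None)[0]
    return s[:2],np.sqrt(s[2]+s[:2]@s[:2])
def big(m):
    n,l,st,ce=cv2.connectedComponentsWithStats(m.astype(np.uint8));i=1+np.argmax(st[1:,4]);return (l==i).astype(np.uint8)
def ringfit(m,z,C,hull=True):
    m=big(m);c=max(cv2.findContours(m,cv2.RETR_EXTERNAL,cv2.CHAIN_APPROX_NONE)[0],key=len)
    if hull:c=cv2.convexHull(c)
    w=ray(c[:,0,:],z,C)[:,:2];return circ(w)
def hues(p):
    h,s,v=[x.astype(int) for x in cv2.split(cv2.cvtColor(p,cv2.COLOR_RGB2HSV))]
    k=(s>110)&(v>50)
    return dict(red=((h<7)|(h>173))&k,green=(h>48)&(h<80)&k,blue=(h>100)&(h<122)&k,yellow=(h>20)&(h<33)&(s>140)&(v>90))
E
python3 - <<'E'
from h import *
z=np.load("top0.npz");p=z["p"];C=cam("top");M=hues(p)
roi=np.zeros((400,640),bool);roi[160:290,200:510]=1
for k,h in(("red",124),("blue",124),("green",56),("yellow",4)):
    c,r=ringfit(M[k]&roi,h,C);print(k,c.round(1),r.round(1))
v=p.max(2);r2=np.zeros((400,640),bool);r2[180:240,305:395]=1
m=big((v<50)&r2);c=max(cv2.findContours(m,0,1)[0],key=len)
w=ray(c[:,0,:],4,C)[:,:2].astype(np.float32);print("side",cv2.minAreaRect(w))
# wood tray outer
h,s,vv=cv2.split(cv2.cvtColor(p,cv2.COLOR_RGB2HSV));r3=np.zeros((400,640),bool);r3[165:245,395:490]=1
m=big((h>3)&(h<25)&(s>90)&r3);c=max(cv2.findContours(m,0,1)[0],key=len)
w=ray(c[:,0,:],16,C)[:,:2].astype(np.float32);print("tray",cv2.minAreaRect(w))
s=robot.observe();print(R.from_quat(s["orientation"]).as_matrix().round(3))
E
```

```text
red [ 563.2 -232.9] 31.4
blue [ 569.8 -314.4] 30.3
green [ 437.  -170.8] 26.7
yellow [600.2 289.2] 41.2
side ((587.6044311523438, -6.77191162109375), (102.36082458496094, 216.38232421875), 3.148371696472168)
tray ((592.2619018554688, -270.6240234375), (149.30670166015625, 184.9011993408203), 4.498259544372559)
[[-0.     0.239  0.971]
 [-0.001  0.971 -0.239]
 [-1.    -0.001  0.   ]]
```

>>> servo_tool:
  steps:
    - {"x": 30, "y": -20, "z": 4, "wz": -4.6}
    - {"x": 30, "y": -20, "z": 4, "wz": -4.6}
    - {"x": 30, "y": -20, "z": 4, "wz": -4.6}
    - {"x": 30, "y": -20, "z": 4, "wz": -4.6}
    - {"x": 30, "y": -20, "z": 4, "wz": -4.6}
    - {"x": 30, "y": -20, "z": 4, "wz": -4.6}
    - {"x": 30, "y": -20, "z": 4, "wz": -4.6}
    - {"x": 30, "y": -20, "z": 4, "wz": -4.6}
    - {"x": 30, "y": -20, "z": 4, "wz": -4.6}
    - {"x": 30, "y": -20, "z": 4, "wz": -4.6}

```text
$.steps[0]: bad value
```

>>> servo_tool:
  steps:
    - {"x": 30, "y": -20, "z": 4, "wx": 0, "wy": 0, "wz": -4.6, "fingers": 0}

```text
time_s: 0.18
eef_pos: [162.5, 540.4, 234.1]
orientation: [0.11, 0.7, -0.11, 0.697]
wrist_force: [-0.7, 0.8, -1.1]
grip_width: 0.996
```

>>> servo_tool:
  steps:
    - {"x": 30, "y": -20, "z": 4, "wx": 0, "wy": 0, "wz": -4.6, "fingers": 0}
    - {"x": 30, "y": -20, "z": 4, "wx": 0, "wy": 0, "wz": -4.6, "fingers": 0}
    - {"x": 30, "y": -20, "z": 4, "wx": 0, "wy": 0, "wz": -4.6, "fingers": 0}
    - {"x": 30, "y": -20, "z": 4, "wx": 0, "wy": 0, "wz": -4.6, "fingers": 0}
    - {"x": 30, "y": -20, "z": 4, "wx": 0, "wy": 0, "wz": -4.6, "fingers": 0}
    - {"x": 30, "y": -20, "z": 4, "wx": 0, "wy": 0, "wz": -4.6, "fingers": 0}
    - {"x": 30, "y": -20, "z": 4, "wx": 0, "wy": 0, "wz": -4.6, "fingers": 0}
    - {"x": 30, "y": -20, "z": 4, "wx": 0, "wy": 0, "wz": -4.6, "fingers": 0}
    - {"x": 30, "y": -20, "z": 4, "wx": 0, "wy": 0, "wz": -4.6, "fingers": 0}
    - {"x": 20, "y": -20, "z": 0, "wx": 0, "wy": 0, "wz": 0, "fingers": 0}

```text
time_s: 1.02
eef_pos: [460.0, 336.7, 271.6]
orientation: [0.355, 0.611, -0.355, 0.612]
wrist_force: [0.1, -0.7, -0.4]
grip_width: 1.002
```

>>> servo_tool:
  steps:
    - {"x": 8, "y": -35, "z": 0, "wx": 0, "wy": 0, "wz": 0, "fingers": 0}
    - {"x": 8, "y": -35, "z": 0, "wx": 0, "wy": 0, "wz": 0, "fingers": 0}
    - {"x": 8, "y": -35, "z": 0, "wx": 0, "wy": 0, "wz": 0, "fingers": 0}
    - {"x": 8, "y": -35, "z": 0, "wx": 0, "wy": 0, "wz": 0, "fingers": 0}
    - {"x": 8, "y": -35, "z": 0, "wx": 0, "wy": 0, "wz": 0, "fingers": 0}
    - {"x": 8, "y": -35, "z": 0, "wx": 0, "wy": 0, "wz": 0, "fingers": 0}
    - {"x": 8, "y": -35, "z": 0, "wx": 0, "wy": 0, "wz": 0, "fingers": 0}
    - {"x": 8, "y": -35, "z": 0, "wx": 0, "wy": 0, "wz": 0, "fingers": 0}
    - {"x": 8, "y": -35, "z": 0, "wx": 0, "wy": 0, "wz": 0, "fingers": 0}
    - {"x": 8, "y": -35, "z": 0, "wx": 0, "wy": 0, "wz": 0, "fingers": 0}

```text
time_s: 1.85
eef_pos: [537.7, -13.5, 271.2]
orientation: [0.353, 0.613, -0.353, 0.613]
wrist_force: [0.3, 0.1, -0.1]
grip_width: 0.995
```

>>> servo_tool:
  steps:
    - {"x": 0, "y": -35, "z": 0, "wx": 0, "wy": 0, "wz": 0, "fingers": 0}
    - {"x": 0, "y": -35, "z": 0, "wx": 0, "wy": 0, "wz": 0, "fingers": 0}
    - {"x": 0, "y": -35, "z": 0, "wx": 0, "wy": 0, "wz": 0, "fingers": 0}
    - {"x": 0, "y": -35, "z": 0, "wx": 0, "wy": 0, "wz": 0, "fingers": 0}
    - {"x": 0, "y": -35, "z": 0, "wx": 0, "wy": 0, "wz": 0, "fingers": 0}
    - {"x": 0, "y": 0, "z": 0, "wx": 0, "wy": 0, "wz": 0, "fingers": 0}
    - {"x": 0, "y": 0, "z": 0, "wx": 0, "wy": 0, "wz": 0, "fingers": 0}

```text
time_s: 2.43
eef_pos: [537.1, -188.5, 270.8]
orientation: [0.353, 0.613, -0.354, 0.612]
wrist_force: [0.0, 0.6, -0.7]
grip_width: 1.0
```

```bash
python3 - <<'E'
from h import *
s,p,d,C=shot("wrist","w1");print(s["eef_pos"].round(1));print(R.from_quat(s["orientation"]).as_matrix().round(3))
M=hues(p)
for k,h in(("red",124),("blue",124)):
    c,r=ringfit(M[k],h,C);print(k,c.round(1),r.round(1))
E
```

```text
[ 537.1 -188.5  270.8]
[[-0.001  0.866  0.5  ]
 [-0.     0.5   -0.866]
 [-1.    -0.001 -0.   ]]
red [711.8  39.4] 26.7
blue [ 568.3 -313.1] 30.7
```

View pics/w1.png

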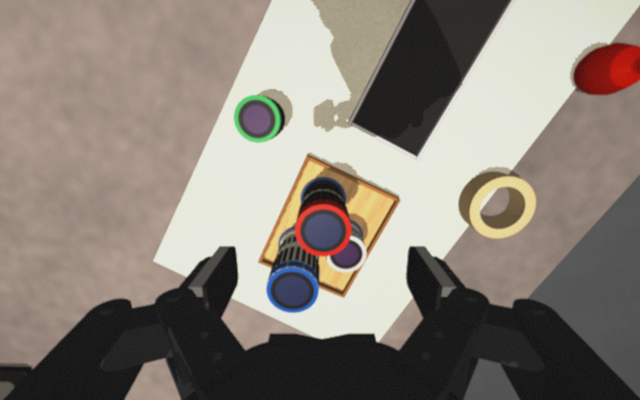

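```bash
python3 - <<'E'
from h import *
z=np.load("w1.npz");p=z["p"];C=cam("wrist",dict(orientation=z["q"],eef_pos=z["pos"]))
M=hues(p);r=np.zeros((400,640),bool);r[190:270,280:370]=1
print(ringfit(M["red"]&r,124,C),ringfit(M["green"],56,C))
m=(p.min(2)>120)&r; r[:]=0;r[225:280,325:372]=1
c,rad=ringfit((p.min(2)>150)&r,62,C);print("silver",c,rad)
E
```

```text
(array([ 561.9181586 , -230.93322358]), np.float64(32.5244686548745)) (array([ 438.21034987, -171.05260395]), np.float64(27.35263241861725))
silver [ 633.70348724 -271.69912421] 33.34468874461099
```

>>> servo_tool:
  steps:
    - {"x": 13, "y": -21, "z": 0, "wx": 0, "wy": 0, "wz": 0, "fingers": 0}
    - {"x": 12.7, "y": -22, "z": 0, "wx": 0, "wy": 0, "wz": 0, "fingers": 0}
    - {"x": 0, "y": 0, "z": -25, "wx": 0, "wy": 0, "wz": 0, "fingers": 0}
    - {"x": 0, "y": 0, "z": -25, "wx": 0, "wy": 0, "wz": 0, "fingers": 0}
    - {"x": 0, "y": 0, "z": -25, "wx": 0, "wy": 0, "wz": 0, "fingers": 0}
    - {"x": 0, "y": 0, "z": -25, "wx": 0, "wy": 0, "wz": 0, "fingers": 0}
    - {"x": 0, "y": 0, "z": -25, "wx": 0, "wy": 0, "wz": 0, "fingers": 0}
    - {"x": 0, "y": 0, "z": -15, "wx": 0, "wy": 0, "wz": 0, "fingers": 0}
    - {"x": 0, "y": 0, "z": 0, "wx": 0, "wy": 0, "wz": 0, "fingers": 0}

```text
time_s: 3.23
eef_pos: [562.6, -227.7, 128.4]
orientation: [0.352, 0.615, -0.352, 0.611]
wrist_force: [0.6, -0.1, 0.3]
grip_width: 1.004
```

```bash
python3 - <<'E'
from h import *
s,p,d,C=shot("wrist","w2");print(s["eef_pos"].round(1),s["wrist_force"].round(1))
E
```

```text
[ 562.6 -227.7  128.4] [ 0.6 -0.1  0.3]
```

View pics/w2.png

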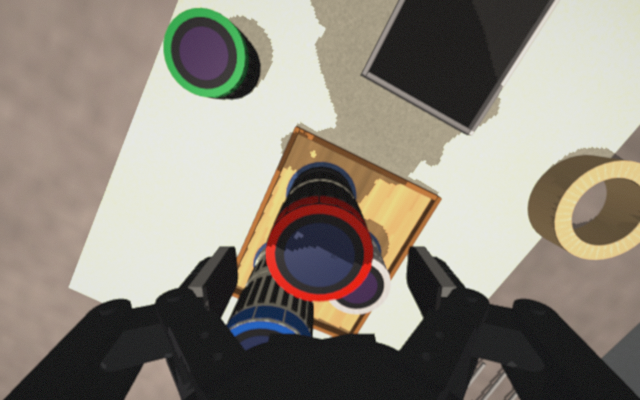

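>>> servo_tool:
  steps:
    - {"x": 0, "y": -4, "z": 0, "wx": 0, "wy": 0, "wz": 0, "fingers": 0}
    - {"x": 0, "y": 0, "z": -15, "wx": 0, "wy": 0, "wz": 0, "fingers": 0}
    - {"x": 0, "y": 0, "z": -15, "wx": 0, "wy": 0, "wz": 0, "fingers": 0}
    - {"x": 0, "y": 0, "z": -13, "wx": 0, "wy": 0, "wz": 0, "fingers": 0}
    - {"x": 0, "y": 0, "z": -10, "wx": 0, "wy": 0, "wz": 0, "fingers": 0}
    - {"x": 0, "y": 0, "z": 0, "wx": 0, "wy": 0, "wz": 0, "fingers": 0}
    - {"x": 0, "y": 0, "z": 0, "wx": 0, "wy": 0, "wz": 0, "fingers": 0}

```text
time_s: 3.87
eef_pos: [563.7, -233.9, 79.0]
orientation: [0.353, 0.613, -0.353, 0.613]
wrist_force: [-0.6, -0.4, 0.2]
grip_width: 1.001
```

>>> servo_tool:
  steps:
    - {"x": -1, "y": 2, "z": -2, "wx": 0, "wy": 0, "wz": 0, "fingers": 0}
    - {"x": 0, "y": 0, "z": 0, "wx": 0, "wy": 0, "wz": 0, "fingers": 0}
    - {"x": 0, "y": 0, "z": 0, "wx": 0, "wy": 0, "wz": 0, "fingers": 0}

```text
time_s: 4.12
eef_pos: [562.6, -231.7, 76.9]
orientation: [0.353, 0.613, -0.353, 0.613]
wrist_force: [0.1, 0.7, -0.7]
grip_width: 0.998
```

>>> servo_tool:
  steps:
    - {"x": 0, "y": 0, "z": 0, "wx": 0, "wy": 0, "wz": 0, "fingers": 30}
    - {"x": 0, "y": 0, "z": 0, "wx": 0, "wy": 0, "wz": 0, "fingers": 40}
    - {"x": 0, "y": 0, "z": 0, "wx": 0, "wy": 0, "wz": 0, "fingers": 50}
    - {"x": 0, "y": 0, "z": 0, "wx": 0, "wy": 0, "wz": 0, "fingers": 60}
    - {"x": 0, "y": 0, "z": 0, "wx": 0, "wy": 0, "wz": 0, "fingers": 75}
    - {"x": 0, "y": 0, "z": 0, "wx": 0, "wy": 0, "wz": 0, "fingers": 90}
    - {"x": 0, "y": 0, "z": 0, "wx": 0, "wy": 0, "wz": 0, "fingers": 255}
    - {"x": 0, "y": 0, "z": 0, "wx": 0, "wy": 0, "wz": 0, "fingers": 255}
    - {"x": 0, "y": 0, "z": 0, "wx": 0, "wy": 0, "wz": 0, "fingers": 255}
    - {"x": 0, "y": 0, "z": 0, "wx": 0, "wy": 0, "wz": 0, "fingers": 255}
  force: 40

```text
time_s: 4.95
eef_pos: [562.5, -231.8, 76.5]
orientation: [0.353, 0.613, -0.353, 0.613]
wrist_force: [-0.3, 0.6, 5.2]
grip_width: 0.717
```

>>> servo_tool:
  steps:
    - {"x": 0, "y": 0, "z": 4, "wx": 0, "wy": 0, "wz": 0, "fingers": 255}
    - {"x": 0, "y": 0, "z": 8, "wx": 0, "wy": 0, "wz": 0, "fingers": 255}
    - {"x": 0, "y": 0, "z": 14, "wx": 0, "wy": 0, "wz": 0, "fingers": 255}
    - {"x": 0, "y": 0, "z": 18, "wx": 0, "wy": 0, "wz": 0, "fingers": 255}
    - {"x": 0, "y": 0, "z": 18, "wx": 0, "wy": 0, "wz": 0, "fingers": 255}
    - {"x": 0, "y": 0, "z": 8, "wx": 0, "wy": 0, "wz": 0, "fingers": 255}
    - {"x": 0, "y": 0, "z": 0, "wx": 0, "wy": 0, "wz": 0, "fingers": 255}
    - {"x": 0, "y": 0, "z": 0, "wx": 0, "wy": 0, "wz": 0, "fingers": 255}

```text
time_s: 5.62
eef_pos: [562.2, -231.7, 146.0]
orientation: [0.353, 0.613, -0.353, 0.613]
wrist_force: [0.5, 0.2, -4.1]
grip_width: 0.716
```

>>> servo_tool:
  steps:
    - {"x": 1, "y": 10, "z": 0, "wx": 0, "wy": 0, "wz": 0, "fingers": 255}
    - {"x": 2, "y": 20, "z": 0, "wx": 0, "wy": 0, "wz": 0, "fingers": 255}
    - {"x": 2, "y": 27, "z": 0, "wx": 0, "wy": 0, "wz": 0, "fingers": 255}
    - {"x": 2, "y": 30, "z": 0, "wx": 0, "wy": 0, "wz": 0, "fingers": 255}
    - {"x": 2, "y": 30, "z": 0, "wx": 0, "wy": 0, "wz": 0, "fingers": 255}
    - {"x": 3, "y": 30, "z": 0, "wx": 0, "wy": 0, "wz": 0, "fingers": 255}
    - {"x": 3, "y": 30, "z": 0, "wx": 0, "wy": 0, "wz": 0, "fingers": 255}
    - {"x": 3, "y": 30, "z": 0, "wx": 0, "wy": 0, "wz": 0, "fingers": 255}
    - {"x": 2, "y": 27, "z": 0, "wx": 0, "wy": 0, "wz": 0, "fingers": 255}
    - {"x": 2, "y": 20, "z": 0, "wx": 0, "wy": 0, "wz": 0, "fingers": 255}

```text
time_s: 6.45
eef_pos: [583.7, 25.9, 145.2]
orientation: [0.352, 0.614, -0.352, 0.612]
wrist_force: [0.3, 1.7, -4.5]
grip_width: 0.716
```

>>> servo_tool:
  steps:
    - {"x": 1, "y": 15, "z": 0, "wx": 0, "wy": 0, "wz": 0, "fingers": 255}
    - {"x": 0, "y": 8, "z": 0, "wx": 0, "wy": 0, "wz": 0, "fingers": 255}
    - {"x": 0, "y": 0, "z": -10, "wx": 0, "wy": 0, "wz": 0, "fingers": 255}
    - {"x": 0, "y": 0, "z": -15, "wx": 0, "wy": 0, "wz": 0, "fingers": 255}
    - {"x": 0, "y": 0, "z": -15, "wx": 0, "wy": 0, "wz": 0, "fingers": 255}
    - {"x": 0, "y": 0, "z": -10, "wx": 0, "wy": 0, "wz": 0, "fingers": 255}
    - {"x": 0, "y": 0, "z": 0, "wx": 0, "wy": 0, "wz": 0, "fingers": 255}
    - {"x": 0, "y": 0, "z": 0, "wx": 0, "wy": 0, "wz": 0, "fingers": 255}

```text
time_s: 7.12
eef_pos: [585.1, 44.5, 95.9]
orientation: [0.353, 0.613, -0.353, 0.612]
wrist_force: [-0.4, -0.3, -3.9]
grip_width: 0.716
```

>>> servo_tool:
  steps:
    - {"x": 0, "y": 0, "z": -6, "wx": 0, "wy": 0, "wz": 0, "fingers": 255}
    - {"x": 0, "y": 0, "z": -6, "wx": 0, "wy": 0, "wz": 0, "fingers": 255}
    - {"x": 0, "y": 0, "z": -4, "wx": 0, "wy": 0, "wz": 0, "fingers": 255}
    - {"x": 0, "y": 0, "z": -2, "wx": 0, "wy": 0, "wz": 0, "fingers": 255}
    - {"x": 0, "y": 0, "z": -1, "wx": 0, "wy": 0, "wz": 0, "fingers": 255}
    - {"x": 0, "y": 0, "z": 0, "wx": 0, "wy": 0, "wz": 0, "fingers": 255}

```text
time_s: 7.62
eef_pos: [585.3, 45.2, 77.1]
orientation: [0.353, 0.613, -0.353, 0.613]
wrist_force: [0.9, -0.6, -5.0]
grip_width: 0.717
```

>>> servo_tool:
  steps:
    - {"x": 0, "y": 0, "z": -0.5, "wx": 0, "wy": 0, "wz": 0, "fingers": 255}
    - {"x": 0, "y": 0, "z": -0.5, "wx": 0, "wy": 0, "wz": 0, "fingers": 255}
    - {"x": 0, "y": 0, "z": 0, "wx": 0, "wy": 0, "wz": 0, "fingers": 255}

```text
time_s: 7.87
eef_pos: [585.4, 45.3, 76.3]
orientation: [0.353, 0.613, -0.353, 0.613]
wrist_force: [0.3, 0.4, -4.0]
grip_width: 0.718
```

>>> servo_tool:
  steps:
    - {"x": 0, "y": 0, "z": -0.5, "wx": 0, "wy": 0, "wz": 0, "fingers": 255}
    - {"x": 0, "y": 0, "z": -0.5, "wx": 0, "wy": 0, "wz": 0, "fingers": 255}
    - {"x": 0, "y": 0, "z": -0.5, "wx": 0, "wy": 0, "wz": 0, "fingers": 255}
    - {"x": 0, "y": 0, "z": 0, "wx": 0, "wy": 0, "wz": 0, "fingers": 255}

```text
time_s: 8.2
eef_pos: [585.3, 45.3, 74.7]
orientation: [0.353, 0.613, -0.353, 0.613]
wrist_force: [0.6, -0.4, -3.7]
grip_width: 0.715
```

>>> servo_tool:
  steps:
    - {"x": 0, "y": 0, "z": -0.5, "wx": 0, "wy": 0, "wz": 0, "fingers": 255}
    - {"x": 0, "y": 0, "z": -0.4, "wx": 0, "wy": 0, "wz": 0, "fingers": 255}
    - {"x": 0, "y": 0, "z": 0, "wx": 0, "wy": 0, "wz": 0, "fingers": 255}

```text
time_s: 8.45
eef_pos: [585.5, 45.2, 74.5]
orientation: [0.353, 0.613, -0.353, 0.613]
wrist_force: [-2.2, -0.1, 8.3]
grip_width: 0.721
```

>>> servo_tool:
  steps:
    - {"x": 0, "y": 0, "z": 0, "wx": 0, "wy": 0, "wz": 0, "fingers": 70}
    - {"x": 0, "y": 0, "z": 0, "wx": 0, "wy": 0, "wz": 0, "fingers": 60}
    - {"x": 0, "y": 0, "z": 0, "wx": 0, "wy": 0, "wz": 0, "fingers": 45}
    - {"x": 0, "y": 0, "z": 0, "wx": 0, "wy": 0, "wz": 0, "fingers": 20}
    - {"x": 0, "y": 0, "z": 0, "wx": 0, "wy": 0, "wz": 0, "fingers": 0}
    - {"x": 0, "y": 0, "z": 0, "wx": 0, "wy": 0, "wz": 0, "fingers": 0}
    - {"x": 0, "y": 0, "z": 10, "wx": 0, "wy": 0, "wz": 0, "fingers": 0}
    - {"x": 0, "y": 0, "z": 20, "wx": 0, "wy": 0, "wz": 0, "fingers": 0}
    - {"x": 0, "y": 0, "z": 30, "wx": 0, "wy": 0, "wz": 0, "fingers": 0}
    - {"x": 0, "y": 0, "z": 30, "wx": 0, "wy": 0, "wz": 0, "fingers": 0}

```text
time_s: 9.28
eef_pos: [585.0, 45.1, 165.4]
orientation: [0.353, 0.613, -0.353, 0.613]
wrist_force: [1.3, 0.6, 0.5]
grip_width: 0.997
```

>>> servo_tool:
  steps:
    - {"x": 0, "y": 0, "z": 30, "wx": 0, "wy": 0, "wz": 0, "fingers": 0}
    - {"x": 0, "y": 0, "z": 30, "wx": 0, "wy": 0, "wz": 0, "fingers": 0}
    - {"x": 0, "y": -35, "z": 5, "wx": 0, "wy": 0, "wz": 0, "fingers": 0}
    - {"x": 0, "y": -35, "z": 0, "wx": 0, "wy": 0, "wz": 0, "fingers": 0}
    - {"x": 0, "y": -35, "z": 0, "wx": 0, "wy": 0, "wz": 0, "fingers": 0}
    - {"x": 0, "y": -35, "z": 0, "wx": 0, "wy": 0, "wz": 0, "fingers": 0}
    - {"x": -3, "y": -35, "z": 0, "wx": 0, "wy": 0, "wz": 0, "fingers": 0}
    - {"x": -3, "y": -35, "z": 0, "wx": 0, "wy": 0, "wz": 0, "fingers": 0}
    - {"x": -3, "y": -35, "z": 0, "wx": 0, "wy": 0, "wz": 0, "fingers": 0}
    - {"x": -3, "y": -30, "z": 0, "wx": 0, "wy": 0, "wz": 0, "fingers": 0}

```text
time_s: 10.12
eef_pos: [572.6, -232.4, 229.8]
orientation: [0.353, 0.612, -0.353, 0.613]
wrist_force: [-0.5, -0.1, 0.3]
grip_width: 1.002
```

>>> servo_tool:
  steps:
    - {"x": 0, "y": 0, "z": 0, "wx": 0, "wy": 0, "wz": 0, "fingers": 0}

```text
time_s: 10.2
eef_pos: [571.3, -236.6, 229.6]
orientation: [0.354, 0.611, -0.356, 0.612]
wrist_force: [-0.6, -0.5, 0.1]
grip_width: 0.997
```

```bash
python3 - <<'E'
from h import *
s,p,d,C=shot("wrist","w3");print(s["eef_pos"].round(1))
M=hues(p);print(ringfit(M["blue"],124,C))
s,p,d,C=shot("top","t3");roi=np.zeros((400,640),bool);roi[160:290,200:510]=1
M=hues(p);print(ringfit(M["red"]&roi,122,C),M["blue"].sum())
E
```

```text
[ 571.3 -236.6  229.6]
(array([ 554.27418162, -212.73872549]), np.float64(21.18020243556551))
(array([586.31082591,  43.1519693 ]), np.float64(31.70395913761487)) 442
```

View pics/w3.png

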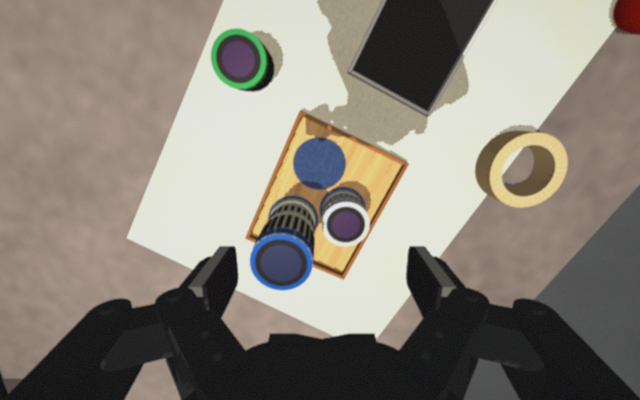

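View pics/t3.png

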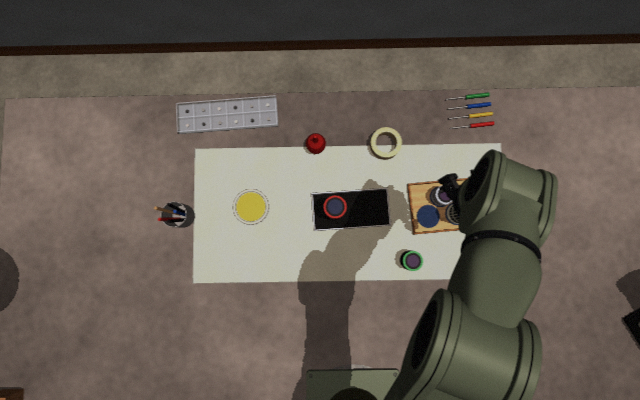

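```bash
python3 - <<'E'
from h import *
z=np.load("w3.npz");p=z["p"];C=cam("wrist",dict(orientation=z["q"],eef_pos=z["pos"]))
M=hues(p);a=M["blue"].copy();a[200:]=0;b=M["blue"].copy();b[:225]=0
print("pad",ringfit(a,6,C),"ring",ringfit(b,124,C))
r=np.zeros((400,640),bool);r[195:250,320:372]=1
print("silver",ringfit((p.min(2)>170)&r,62,C),"green",ringfit(M["green"],56,C))
E
```

```text
pad (array([ 563.56403074, -231.57486701]), np.float64(31.266362351724716)) ring (array([ 568.76526802, -313.6835048 ]), np.float64(30.6805077854822))
silver (array([ 620.51323138, -269.35041336]), np.float64(27.743166619908198)) green (array([ 438.40579843, -171.94364704]), np.float64(27.633101532120204))
```

>>> servo_tool:
  steps:
    - {"x": 0, "y": -25, "z": 0, "wx": 0, "wy": 0, "wz": 0, "fingers": 0}
    - {"x": 0, "y": -25, "z": 0, "wx": 0, "wy": 0, "wz": 0, "fingers": 0}
    - {"x": -3, "y": -25, "z": 0, "wx": 0, "wy": 0, "wz": 0, "fingers": 0}
    - {"x": 0, "y": -5, "z": -20, "wx": 0, "wy": 0, "wz": 0, "fingers": 0}
    - {"x": 0, "y": 0, "z": -30, "wx": 0, "wy": 0, "wz": 0, "fingers": 0}
    - {"x": 0, "y": 0, "z": -30, "wx": 0, "wy": 0, "wz": 0, "fingers": 0}
    - {"x": 0, "y": 0, "z": -10, "wx": 0, "wy": 0, "wz": 0, "fingers": 0}
    - {"x": 0, "y": 0, "z": 0, "wx": 0, "wy": 0, "wz": 0, "fingers": 0}
    - {"x": 0, "y": 0, "z": 0, "wx": 0, "wy": 0, "wz": 0, "fingers": 0}

```text
time_s: 11.05
eef_pos: [571.0, -309.3, 140.1]
orientation: [0.353, 0.613, -0.353, 0.613]
wrist_force: [-0.1, -0.6, 0.2]
grip_width: 0.998
```

Now adjust and descend to TCP z ≈ 77.

>>> servo_tool:
  steps:
    - {"x": -2, "y": -4.5, "z": -5, "wx": 0, "wy": 0, "wz": 0, "fingers": 0}
    - {"x": 0, "y": 0, "z": -15, "wx": 0, "wy": 0, "wz": 0, "fingers": 0}
    - {"x": 0, "y": 0, "z": -15, "wx": 0, "wy": 0, "wz": 0, "fingers": 0}
    - {"x": 0, "y": 0, "z": -15, "wx": 0, "wy": 0, "wz": 0, "fingers": 0}
    - {"x": 0, "y": 0, "z": -10, "wx": 0, "wy": 0, "wz": 0, "fingers": 0}
    - {"x": 0, "y": 0, "z": -3, "wx": 0, "wy": 0, "wz": 0, "fingers": 0}
    - {"x": 0, "y": 0, "z": 0, "wx": 0, "wy": 0, "wz": 0, "fingers": 0}
    - {"x": 0, "y": 0, "z": 0, "wx": 0, "wy": 0, "wz": 0, "fingers": 0}

```text
time_s: 11.72
eef_pos: [568.7, -314.5, 76.8]
orientation: [0.353, 0.612, -0.353, 0.613]
wrist_force: [-0.9, 0.0, 0.1]
grip_width: 0.998
```

>>> servo_tool:
  steps:
    - {"x": 0, "y": 0, "z": 0, "wx": 0, "wy": 0, "wz": 0, "fingers": 0}
    - {"x": 0, "y": 0, "z": 0, "wx": 0, "wy": 0, "wz": 0, "fingers": 0}

```text
time_s: 11.88
eef_pos: [568.7, -314.4, 76.7]
orientation: [0.353, 0.612, -0.353, 0.613]
wrist_force: [-0.8, 0.2, 1.1]
grip_width: 1.001
```

>>> servo_tool:
  steps:
    - {"x": 0.3, "y": 0.6, "z": 0, "wx": 0, "wy": 0, "wz": 0, "fingers": 30}
    - {"x": 0, "y": 0, "z": 0, "wx": 0, "wy": 0, "wz": 0, "fingers": 40}
    - {"x": 0, "y": 0, "z": 0, "wx": 0, "wy": 0, "wz": 0, "fingers": 50}
    - {"x": 0, "y": 0, "z": 0, "wx": 0, "wy": 0, "wz": 0, "fingers": 60}
    - {"x": 0, "y": 0, "z": 0, "wx": 0, "wy": 0, "wz": 0, "fingers": 75}
    - {"x": 0, "y": 0, "z": 0, "wx": 0, "wy": 0, "wz": 0, "fingers": 90}
    - {"x": 0, "y": 0, "z": 0, "wx": 0, "wy": 0, "wz": 0, "fingers": 255}
    - {"x": 0, "y": 0, "z": 0, "wx": 0, "wy": 0, "wz": 0, "fingers": 255}
    - {"x": 0, "y": 0, "z": 0, "wx": 0, "wy": 0, "wz": 0, "fingers": 255}
  force: 40

```text
time_s: 12.63
eef_pos: [568.7, -313.7, 76.1]
orientation: [0.353, 0.613, -0.353, 0.613]
wrist_force: [-0.3, 0.3, 6.1]
grip_width: 0.718
```

>>> servo_tool:
  steps:
    - {"x": 0, "y": 0, "z": 4, "wx": 0, "wy": 0, "wz": 0, "fingers": 255}
    - {"x": 0, "y": 0, "z": 8, "wx": 0, "wy": 0, "wz": 0, "fingers": 255}
    - {"x": 0, "y": 0, "z": 14, "wx": 0, "wy": 0, "wz": 0, "fingers": 255}
    - {"x": 0, "y": 0, "z": 18, "wx": 0, "wy": 0, "wz": 0, "fingers": 255}
    - {"x": 0, "y": 0, "z": 20, "wx": 0, "wy": 0, "wz": 0, "fingers": 255}
    - {"x": 0, "y": 0, "z": 15, "wx": 0, "wy": 0, "wz": 0, "fingers": 255}
    - {"x": 0, "y": 0, "z": 6, "wx": 0, "wy": 0, "wz": 0, "fingers": 255}
    - {"x": 0, "y": 0, "z": 0, "wx": 0, "wy": 0, "wz": 0, "fingers": 255}

```text
time_s: 13.3
eef_pos: [569.0, -313.9, 162.2]
orientation: [0.353, 0.612, -0.353, 0.613]
wrist_force: [0.1, -0.6, -5.0]
grip_width: 0.716
```

>>> servo_tool:
  steps:
    - {"x": 1, "y": 10, "z": 0, "wx": 0, "wy": 0, "wz": 0, "fingers": 255}
    - {"x": 2, "y": 20, "z": 0, "wx": 0, "wy": 0, "wz": 0, "fingers": 255}
    - {"x": 2, "y": 27, "z": 0, "wx": 0, "wy": 0, "wz": 0, "fingers": 255}
    - {"x": 3, "y": 30, "z": 0, "wx": 0, "wy": 0, "wz": 0, "fingers": 255}
    - {"x": 3, "y": 30, "z": 0, "wx": 0, "wy": 0, "wz": 0, "fingers": 255}
    - {"x": 3, "y": 30, "z": 0, "wx": 0, "wy": 0, "wz": 0, "fingers": 255}
    - {"x": 3, "y": 30, "z": 0, "wx": 0, "wy": 0, "wz": 0, "fingers": 255}
    - {"x": 2, "y": 30, "z": 0, "wx": 0, "wy": 0, "wz": 0, "fingers": 255}
    - {"x": 2, "y": 26, "z": 0, "wx": 0, "wy": 0, "wz": 0, "fingers": 255}
    - {"x": 0, "y": 14, "z": 0, "wx": 0, "wy": 0, "wz": 0, "fingers": 255}

```text
time_s: 14.13
eef_pos: [589.3, -62.0, 159.7]
orientation: [0.352, 0.614, -0.351, 0.613]
wrist_force: [0.3, 0.8, -4.3]
grip_width: 0.714
```

>>> servo_tool:
  steps:
    - {"x": 0, "y": 8, "z": 0, "wx": 0, "wy": 0, "wz": 0, "fingers": 255}
    - {"x": 0, "y": 0, "z": -10, "wx": 0, "wy": 0, "wz": 0, "fingers": 255}
    - {"x": 0, "y": 0, "z": -18, "wx": 0, "wy": 0, "wz": 0, "fingers": 255}
    - {"x": 0, "y": 0, "z": -20, "wx": 0, "wy": 0, "wz": 0, "fingers": 255}
    - {"x": 0, "y": 0, "z": -14, "wx": 0, "wy": 0, "wz": 0, "fingers": 255}
    - {"x": 0, "y": 0, "z": -6, "wx": 0, "wy": 0, "wz": 0, "fingers": 255}
    - {"x": 0, "y": 0, "z": 0, "wx": 0, "wy": 0, "wz": 0, "fingers": 255}
    - {"x": 0, "y": 0, "z": 0, "wx": 0, "wy": 0, "wz": 0, "fingers": 255}
    - {"x": 0, "y": 0, "z": 0, "wx": 0, "wy": 0, "wz": 0, "fingers": 255}

```text
time_s: 14.88
eef_pos: [590.0, -59.1, 93.5]
orientation: [0.353, 0.612, -0.353, 0.613]
wrist_force: [-0.4, 0.4, -4.6]
grip_width: 0.718
```

>>> servo_tool:
  steps:
    - {"x": 0, "y": 0, "z": -5, "wx": 0, "wy": 0, "wz": 0, "fingers": 255}
    - {"x": 0, "y": 0, "z": -5, "wx": 0, "wy": 0, "wz": 0, "fingers": 255}
    - {"x": 0, "y": 0, "z": -4, "wx": 0, "wy": 0, "wz": 0, "fingers": 255}
    - {"x": 0, "y": 0, "z": -2, "wx": 0, "wy": 0, "wz": 0, "fingers": 255}
    - {"x": 0, "y": 0, "z": -1, "wx": 0, "wy": 0, "wz": 0, "fingers": 255}
    - {"x": 0, "y": 0, "z": -0.5, "wx": 0, "wy": 0, "wz": 0, "fingers": 255}
    - {"x": 0, "y": 0, "z": 0, "wx": 0, "wy": 0, "wz": 0, "fingers": 255}
    - {"x": 0, "y": 0, "z": 0, "wx": 0, "wy": 0, "wz": 0, "fingers": 255}

```text
time_s: 15.55
eef_pos: [589.8, -58.7, 75.5]
orientation: [0.353, 0.613, -0.353, 0.613]
wrist_force: [0.7, -0.1, -4.1]
grip_width: 0.717
```

>>> servo_tool:
  steps:
    - {"x": 0, "y": 0, "z": -0.5, "wx": 0, "wy": 0, "wz": 0, "fingers": 255}
    - {"x": 0, "y": 0, "z": -0.5, "wx": 0, "wy": 0, "wz": 0, "fingers": 255}
    - {"x": 0, "y": 0, "z": -0.5, "wx": 0, "wy": 0, "wz": 0, "fingers": 255}
    - {"x": 0, "y": 0, "z": 0, "wx": 0, "wy": 0, "wz": 0, "fingers": 255}

```text
time_s: 15.88
eef_pos: [589.8, -58.7, 74.1]
orientation: [0.353, 0.613, -0.353, 0.613]
wrist_force: [-1.0, -0.4, 1.8]
grip_width: 0.716
```

>>> servo_tool:
  steps:
    - {"x": 0, "y": 0, "z": 0, "wx": 0, "wy": 0, "wz": 0, "fingers": 70}
    - {"x": 0, "y": 0, "z": 0, "wx": 0, "wy": 0, "wz": 0, "fingers": 60}
    - {"x": 0, "y": 0, "z": 0, "wx": 0, "wy": 0, "wz": 0, "fingers": 45}
    - {"x": 0, "y": 0, "z": 0, "wx": 0, "wy": 0, "wz": 0, "fingers": 20}
    - {"x": 0, "y": 0, "z": 0, "wx": 0, "wy": 0, "wz": 0, "fingers": 0}
    - {"x": 0, "y": 0, "z": 0, "wx": 0, "wy": 0, "wz": 0, "fingers": 0}
    - {"x": 0, "y": 0, "z": 10, "wx": 0, "wy": 0, "wz": 0, "fingers": 0}
    - {"x": 0, "y": 0, "z": 20, "wx": 0, "wy": 0, "wz": 0, "fingers": 0}
    - {"x": 0, "y": 0, "z": 30, "wx": 0, "wy": 0, "wz": 0, "fingers": 0}
    - {"x": 0, "y": 0, "z": 30, "wx": 0, "wy": 0, "wz": 0, "fingers": 0}

```text
time_s: 16.72
eef_pos: [589.3, -58.7, 165.4]
orientation: [0.353, 0.613, -0.353, 0.613]
wrist_force: [0.2, 0.3, 0.3]
grip_width: 0.997
```

>>> servo_tool:
  steps:
    - {"x": 0, "y": 0, "z": 20, "wx": 0, "wy": 0, "wz": 0, "fingers": 0}
    - {"x": 4, "y": -30, "z": 0, "wx": 0, "wy": 0, "wz": 0, "fingers": 0}
    - {"x": 5, "y": -35, "z": 0, "wx": 0, "wy": 0, "wz": 0, "fingers": 0}
    - {"x": 5, "y": -35, "z": 0, "wx": 0, "wy": 0, "wz": 0, "fingers": 0}
    - {"x": 5, "y": -35, "z": 0, "wx": 0, "wy": 0, "wz": 0, "fingers": 0}
    - {"x": 5, "y": -35, "z": 0, "wx": 0, "wy": 0, "wz": 0, "fingers": 0}
    - {"x": 5, "y": -25, "z": 0, "wx": 0, "wy": 0, "wz": 0, "fingers": 0}
    - {"x": 1.5, "y": -15, "z": 0, "wx": 0, "wy": 0, "wz": 0, "fingers": 0}
    - {"x": 0, "y": 0, "z": 0, "wx": 0, "wy": 0, "wz": 0, "fingers": 0}
    - {"x": 0, "y": 0, "z": 0, "wx": 0, "wy": 0, "wz": 0, "fingers": 0}

```text
time_s: 17.55
eef_pos: [619.9, -269.1, 184.2]
orientation: [0.353, 0.613, -0.353, 0.613]
wrist_force: [-0.1, 0.9, -0.2]
grip_width: 0.999
```

```bash
python3 - <<'E'
from h import *
s,p,d,C=shot("wrist","w4");print(s["eef_pos"].round(1))
s,p,d,C=shot("top","t4");roi=np.zeros((400,640),bool);roi[160:290,200:395]=1
M=hues(p);print(ringfit(M["red"]&roi,122,C),ringfit(M["blue"]&roi,122,C))
E
```

```text
[ 619.9 -269.1  184.2]
(array([586.24838234,  43.163593  ]), np.float64(31.67003014217585)) (array([590.5017057 , -60.58254093]), np.float64(30.70671518707307))
```

View pics/w4.png

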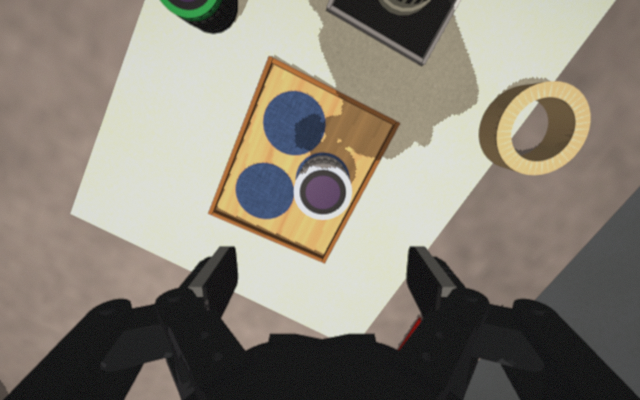

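View pics/t4.png

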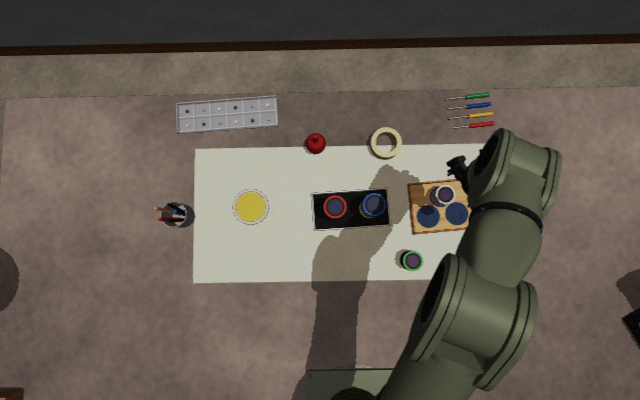

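```bash
python3 - <<'E'
from h import *
z=np.load("w4.npz");p=z["p"];C=cam("wrist",dict(orientation=z["q"],eef_pos=z["pos"]))
M=hues(p);a=M["blue"].copy();a[158:]=0;b=M["blue"].copy();b[:158]=0
print("padR",ringfit(a,6,C),"padW",ringfit(b,6,C))
r=np.zeros((400,640),bool);r[155:225,290:355]=1
print("silver",ringfit((p.min(2)>185)&r,62,C))
E
```

```text
padR (array([ 563.253174  , -232.11669692]), np.float64(31.818222306320013)) padW (array([ 570.17834555, -315.83170959]), np.float64(31.71568550059926))
silver (array([ 620.67273726, -269.95937557]), np.float64(27.473239826056442))
```

>>> servo_tool:
  steps:
    - {"x": 0.7, "y": -0.4, "z": -20, "wx": 0, "wy": 0, "wz": 0, "fingers": 0}
    - {"x": 0, "y": 0, "z": -25, "wx": 0, "wy": 0, "wz": 0, "fingers": 0}
    - {"x": 0, "y": 0, "z": -25, "wx": 0, "wy": 0, "wz": 0, "fingers": 0}
    - {"x": 0, "y": 0, "z": -25, "wx": 0, "wy": 0, "wz": 0, "fingers": 0}
    - {"x": 0, "y": 0, "z": -20, "wx": 0, "wy": 0, "wz": 0, "fingers": 0}
    - {"x": 0, "y": 0, "z": -15, "wx": 0, "wy": 0, "wz": 0, "fingers": 0}
    - {"x": 0, "y": 0, "z": -10, "wx": 0, "wy": 0, "wz": 0, "fingers": 0}
    - {"x": 0, "y": 0, "z": 0, "wx": 0, "wy": 0, "wz": 0, "fingers": 0}
    - {"x": 0, "y": 0, "z": 0, "wx": 0, "wy": 0, "wz": 0, "fingers": 0}

```text
time_s: 18.4
eef_pos: [621.2, -268.5, 44.5]
orientation: [0.353, 0.613, -0.353, 0.613]
wrist_force: [0.1, -0.1, 0.5]
grip_width: 1.0
```

>>> servo_tool:
  steps:
    - {"x": -0.6, "y": -1, "z": -8, "wx": 0, "wy": 0, "wz": 0, "fingers": 0}
    - {"x": 0, "y": 0, "z": -8, "wx": 0, "wy": 0, "wz": 0, "fingers": 0}
    - {"x": 0, "y": 0, "z": -3.5, "wx": 0, "wy": 0, "wz": 0, "fingers": 0}
    - {"x": 0, "y": 0, "z": 0, "wx": 0, "wy": 0, "wz": 0, "fingers": 0}
    - {"x": 0, "y": 0, "z": 0, "wx": 0, "wy": 0, "wz": 0, "fingers": 0}

```text
time_s: 18.82
eef_pos: [620.2, -270.0, 24.3]
orientation: [0.353, 0.613, -0.353, 0.613]
wrist_force: [-0.2, 0.0, -0.4]
grip_width: 0.999
```

>>> servo_tool:
  steps:
    - {"x": 0, "y": 0, "z": 0, "wx": 0, "wy": 0, "wz": 0, "fingers": 40}
    - {"x": 0, "y": 0, "z": 0, "wx": 0, "wy": 0, "wz": 0, "fingers": 55}
    - {"x": 0, "y": 0, "z": 0, "wx": 0, "wy": 0, "wz": 0, "fingers": 65}
    - {"x": 0, "y": 0, "z": 0, "wx": 0, "wy": 0, "wz": 0, "fingers": 75}
    - {"x": 0, "y": 0, "z": 0, "wx": 0, "wy": 0, "wz": 0, "fingers": 85}
    - {"x": 0, "y": 0, "z": 0, "wx": 0, "wy": 0, "wz": 0, "fingers": 100}
    - {"x": 0, "y": 0, "z": 0, "wx": 0, "wy": 0, "wz": 0, "fingers": 255}
    - {"x": 0, "y": 0, "z": 0, "wx": 0, "wy": 0, "wz": 0, "fingers": 255}
    - {"x": 0, "y": 0, "z": 0, "wx": 0, "wy": 0, "wz": 0, "fingers": 255}
  force: 30

```text
time_s: 19.57
eef_pos: [620.6, -270.0, 24.8]
orientation: [0.353, 0.613, -0.353, 0.613]
wrist_force: [-0.3, 0.8, 5.1]
grip_width: 0.649
```

>>> servo_tool:
  steps:
    - {"x": 0, "y": 0, "z": 5, "wx": 0, "wy": 0, "wz": 0, "fingers": 255}
    - {"x": 0, "y": 0, "z": 12, "wx": 0, "wy": 0, "wz": 0, "fingers": 255}
    - {"x": 0, "y": 0, "z": 20, "wx": 0, "wy": 0, "wz": 0, "fingers": 255}
    - {"x": 0, "y": 0, "z": 25, "wx": 0, "wy": 0, "wz": 0, "fingers": 255}
    - {"x": 0, "y": 0, "z": 28, "wx": 0, "wy": 0, "wz": 0, "fingers": 255}
    - {"x": 0, "y": 0, "z": 28, "wx": 0, "wy": 0, "wz": 0, "fingers": 255}
    - {"x": 0, "y": 0, "z": 22, "wx": 0, "wy": 0, "wz": 0, "fingers": 255}
    - {"x": 0, "y": 0, "z": 12, "wx": 0, "wy": 0, "wz": 0, "fingers": 255}
    - {"x": 0, "y": 0, "z": 0, "wx": 0, "wy": 0, "wz": 0, "fingers": 255}

```text
time_s: 20.32
eef_pos: [621.0, -270.6, 180.0]
orientation: [0.353, 0.611, -0.353, 0.614]
wrist_force: [0.3, 0.5, -3.6]
grip_width: 0.648
```

>>> servo_tool:
  steps:
    - {"x": 0, "y": 10, "z": 0, "wx": 0, "wy": 0, "wz": 0, "fingers": 255}
    - {"x": -1, "y": 20, "z": 2, "wx": 0, "wy": 0, "wz": 0, "fingers": 255}
    - {"x": -1, "y": 28, "z": 2, "wx": 0, "wy": 0, "wz": 0, "fingers": 255}
    - {"x": -1, "y": 32, "z": 1, "wx": 0, "wy": 0, "wz": 0, "fingers": 255}
    - {"x": -1, "y": 32, "z": 0, "wx": 0, "wy": 0, "wz": 0, "fingers": 255}
    - {"x": -1, "y": 32, "z": 0, "wx": 0, "wy": 0, "wz": 0, "fingers": 255}
    - {"x": -1, "y": 32, "z": 0, "wx": 0, "wy": 0, "wz": 0, "fingers": 255}
    - {"x": -1, "y": 32, "z": 0, "wx": 0, "wy": 0, "wz": 0, "fingers": 255}
    - {"x": -1, "y": 32, "z": 0, "wx": 0, "wy": 0, "wz": 0, "fingers": 255}
    - {"x": -1, "y": 32, "z": 0, "wx": 0, "wy": 0, "wz": 0, "fingers": 255}

```text
time_s: 21.15
eef_pos: [610.2, 14.2, 180.4]
orientation: [0.352, 0.613, -0.353, 0.612]
wrist_force: [0.4, 0.9, -3.2]
grip_width: 0.649
```

>>> servo_tool:
  steps:
    - {"x": -1, "y": 32, "z": 0, "wx": 0, "wy": 0, "wz": 0, "fingers": 255}
    - {"x": -1, "y": 32, "z": 0, "wx": 0, "wy": 0, "wz": 0, "fingers": 255}
    - {"x": -1, "y": 32, "z": 0, "wx": 0, "wy": 0, "wz": 0, "fingers": 255}
    - {"x": -1, "y": 32, "z": 0, "wx": 0, "wy": 0, "wz": 0, "fingers": 255}
    - {"x": -1, "y": 32, "z": 0, "wx": 0, "wy": 0, "wz": 0, "fingers": 255}
    - {"x": -1, "y": 32, "z": 0, "wx": 0, "wy": 0, "wz": 0, "fingers": 255}
    - {"x": -1, "y": 32, "z": 0, "wx": 0, "wy": 0, "wz": 0, "fingers": 255}
    - {"x": -2, "y": 25, "z": 0, "wx": 0, "wy": 0, "wz": 0, "fingers": 255}
    - {"x": -2, "y": 17, "z": 0, "wx": 0, "wy": 0, "wz": 0, "fingers": 255}
    - {"x": 0, "y": 8, "z": 0, "wx": 0, "wy": 0, "wz": 0, "fingers": 255}

```text
time_s: 21.98
eef_pos: [598.3, 289.2, 179.9]
orientation: [0.351, 0.614, -0.352, 0.613]
wrist_force: [0.5, 0.4, -3.1]
grip_width: 0.648
```

>>> servo_tool:
  steps:
    - {"x": 0, "y": 0, "z": 0, "wx": 0, "wy": 0, "wz": 0, "fingers": 255}
    - {"x": 0, "y": 0, "z": 0, "wx": 0, "wy": 0, "wz": 0, "fingers": 255}
    - {"x": 0, "y": 0, "z": 0, "wx": 0, "wy": 0, "wz": 0, "fingers": 255}

```text
time_s: 22.23
eef_pos: [600.5, 284.3, 181.2]
orientation: [0.353, 0.612, -0.354, 0.613]
wrist_force: [0.2, 0.2, -2.7]
grip_width: 0.648
```

```bash
python3 - <<'E'
from h import *
s,p,d,C=shot("wrist","w5");print(s["eef_pos"].round(1))
M=hues(p);print(ringfit(M["yellow"],4,C))
E
```

```text
[600.5 284.3 181.2]
(array([600.62250609, 290.10435374]), np.float64(41.91261675557799))
```

View pics/w5.png

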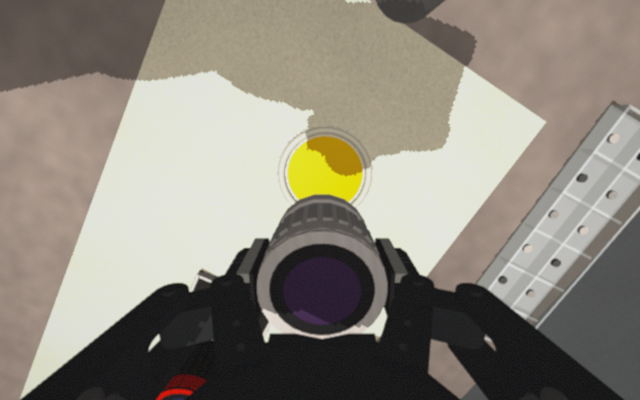

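>>> servo_tool:
  steps:
    - {"x": 0, "y": 5.3, "z": 0, "wx": 0, "wy": 0, "wz": 0, "fingers": 255}
    - {"x": 0, "y": 0, "z": -12, "wx": 0, "wy": 0, "wz": 0, "fingers": 255}
    - {"x": 0, "y": 0, "z": -22, "wx": 0, "wy": 0, "wz": 0, "fingers": 255}
    - {"x": 0, "y": 0, "z": -25, "wx": 0, "wy": 0, "wz": 0, "fingers": 255}
    - {"x": 0, "y": 0, "z": -25, "wx": 0, "wy": 0, "wz": 0, "fingers": 255}
    - {"x": 0, "y": 0, "z": -22, "wx": 0, "wy": 0, "wz": 0, "fingers": 255}
    - {"x": 0, "y": 0, "z": -16, "wx": 0, "wy": 0, "wz": 0, "fingers": 255}
    - {"x": 0, "y": 0, "z": -10, "wx": 0, "wy": 0, "wz": 0, "fingers": 255}
    - {"x": 0, "y": 0, "z": 0, "wx": 0, "wy": 0, "wz": 0, "fingers": 255}
    - {"x": 0, "y": 0, "z": 0, "wx": 0, "wy": 0, "wz": 0, "fingers": 255}

```text
time_s: 23.12
eef_pos: [600.5, 291.2, 49.8]
orientation: [0.353, 0.613, -0.353, 0.613]
wrist_force: [-0.2, 0.0, -2.0]
grip_width: 0.646
```

>>> servo_tool:
  steps:
    - {"x": 0, "y": -1, "z": -8, "wx": 0, "wy": 0, "wz": 0, "fingers": 255}
    - {"x": 0, "y": 0, "z": -7, "wx": 0, "wy": 0, "wz": 0, "fingers": 255}
    - {"x": 0, "y": 0, "z": -5, "wx": 0, "wy": 0, "wz": 0, "fingers": 255}
    - {"x": 0, "y": 0, "z": -3, "wx": 0, "wy": 0, "wz": 0, "fingers": 255}
    - {"x": 0, "y": 0, "z": -2, "wx": 0, "wy": 0, "wz": 0, "fingers": 255}
    - {"x": 0, "y": 0, "z": 0, "wx": 0, "wy": 0, "wz": 0, "fingers": 255}
    - {"x": 0, "y": 0, "z": 0, "wx": 0, "wy": 0, "wz": 0, "fingers": 255}

```text
time_s: 23.7
eef_pos: [600.4, 290.3, 24.5]
orientation: [0.353, 0.613, -0.353, 0.613]
wrist_force: [0.8, 0.7, -1.9]
grip_width: 0.641
```

>>> servo_tool:
  steps:
    - {"x": 0, "y": 0, "z": -0.5, "wx": 0, "wy": 0, "wz": 0, "fingers": 255}
    - {"x": 0, "y": 0, "z": -0.5, "wx": 0, "wy": 0, "wz": 0, "fingers": 255}
    - {"x": 0, "y": 0, "z": 0, "wx": 0, "wy": 0, "wz": 0, "fingers": 255}

```text
time_s: 23.95
eef_pos: [600.3, 290.3, 23.4]
orientation: [0.353, 0.613, -0.353, 0.613]
wrist_force: [-0.7, -0.2, -2.5]
grip_width: 0.651
```

>>> servo_tool:
  steps:
    - {"x": 0, "y": 0, "z": -0.5, "wx": 0, "wy": 0, "wz": 0, "fingers": 255}
    - {"x": 0, "y": 0, "z": -0.5, "wx": 0, "wy": 0, "wz": 0, "fingers": 255}
    - {"x": 0, "y": 0, "z": 0, "wx": 0, "wy": 0, "wz": 0, "fingers": 255}

```text
time_s: 24.2
eef_pos: [600.3, 290.3, 22.7]
orientation: [0.353, 0.613, -0.353, 0.613]
wrist_force: [-1.8, -0.9, 4.5]
grip_width: 0.648
```

>>> servo_tool:
  steps:
    - {"x": 0, "y": 0, "z": 0, "wx": 0, "wy": 0, "wz": 0, "fingers": 85}
    - {"x": 0, "y": 0, "z": 0, "wx": 0, "wy": 0, "wz": 0, "fingers": 70}
    - {"x": 0, "y": 0, "z": 0, "wx": 0, "wy": 0, "wz": 0, "fingers": 50}
    - {"x": 0, "y": 0, "z": 0, "wx": 0, "wy": 0, "wz": 0, "fingers": 20}
    - {"x": 0, "y": 0, "z": 0, "wx": 0, "wy": 0, "wz": 0, "fingers": 0}
    - {"x": 0, "y": 0, "z": 0, "wx": 0, "wy": 0, "wz": 0, "fingers": 0}
    - {"x": 0, "y": 0, "z": 10, "wx": 0, "wy": 0, "wz": 0, "fingers": 0}
    - {"x": 0, "y": 0, "z": 25, "wx": 0, "wy": 0, "wz": 0, "fingers": 0}
    - {"x": 0, "y": 0, "z": 30, "wx": 0, "wy": 0, "wz": 0, "fingers": 0}
    - {"x": 0, "y": 0, "z": 35, "wx": 0, "wy": 0, "wz": 0, "fingers": 0}

```text
time_s: 25.03
eef_pos: [599.7, 289.9, 123.4]
orientation: [0.352, 0.613, -0.353, 0.613]
wrist_force: [-0.3, 0.2, 0.4]
grip_width: 1.002
```

>>> servo_tool:
  steps:
    - {"x": 0, "y": 0, "z": 35, "wx": 0, "wy": 0, "wz": 0, "fingers": 0}
    - {"x": -5, "y": -15, "z": 25, "wx": 0, "wy": 0, "wz": 0, "fingers": 0}
    - {"x": -12, "y": -30, "z": 5, "wx": 0, "wy": 0, "wz": 0, "fingers": 0}
    - {"x": -13, "y": -35, "z": 0, "wx": 0, "wy": 0, "wz": 0, "fingers": 0}
    - {"x": -13, "y": -35, "z": 0, "wx": 0, "wy": 0, "wz": 0, "fingers": 0}
    - {"x": -13, "y": -35, "z": 0, "wx": 0, "wy": 0, "wz": 0, "fingers": 0}
    - {"x": -13, "y": -35, "z": 0, "wx": 0, "wy": 0, "wz": 0, "fingers": 0}
    - {"x": -13, "y": -35, "z": 0, "wx": 0, "wy": 0, "wz": 0, "fingers": 0}
    - {"x": -13, "y": -35, "z": 0, "wx": 0, "wy": 0, "wz": 0, "fingers": 0}
    - {"x": -13, "y": -35, "z": 0, "wx": 0, "wy": 0, "wz": 0, "fingers": 0}

```text
time_s: 25.87
eef_pos: [491.4, -1.2, 188.2]
orientation: [0.353, 0.613, -0.353, 0.613]
wrist_force: [1.7, -0.7, 0.4]
grip_width: 1.0
```

>>> servo_tool:
  steps:
    - {"x": -13, "y": -35, "z": 0, "wx": 0, "wy": 0, "wz": 0, "fingers": 0}
    - {"x": -13, "y": -35, "z": 0, "wx": 0, "wy": 0, "wz": 0, "fingers": 0}
    - {"x": -13, "y": -35, "z": 0, "wx": 0, "wy": 0, "wz": 0, "fingers": 0}
    - {"x": -10, "y": -30, "z": 0, "wx": 0, "wy": 0, "wz": 0, "fingers": 0}
    - {"x": -5, "y": -25, "z": 0, "wx": 0, "wy": 0, "wz": 0, "fingers": 0}
    - {"x": 0, "y": -12, "z": 0, "wx": 0, "wy": 0, "wz": 0, "fingers": 0}
    - {"x": 0, "y": 0, "z": 0, "wx": 0, "wy": 0, "wz": 0, "fingers": 0}
    - {"x": 0, "y": 0, "z": 0, "wx": 0, "wy": 0, "wz": 0, "fingers": 0}
    - {"x": 0, "y": 0, "z": 0, "wx": 0, "wy": 0, "wz": 0, "fingers": 0}

```text
time_s: 26.62
eef_pos: [438.5, -170.9, 187.7]
orientation: [0.353, 0.613, -0.352, 0.613]
wrist_force: [-0.5, 0.3, 0.3]
grip_width: 1.006
```

```bash
python3 - <<'E'
from h import *
s,p,d,C=shot("wrist","w6");print(s["eef_pos"].round(1))
M=hues(p);print(ringfit(M["green"],56,C))
s,p,d,C=shot("top","t6")
E
```

```text
[ 438.5 -170.9  187.7]
(array([ 435.99437775, -171.14159626]), np.float64(27.37471626774609))
```

View pics/w6.png

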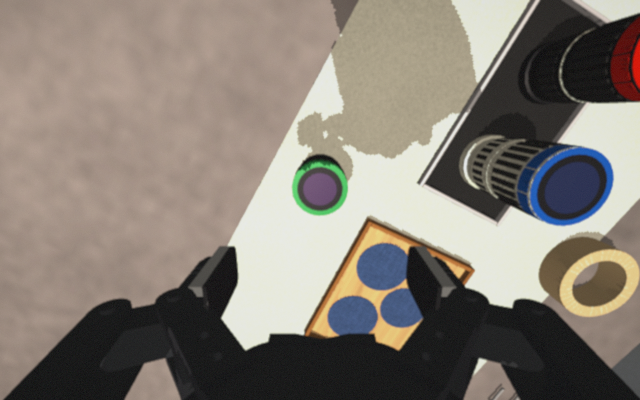

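View pics/t6.png

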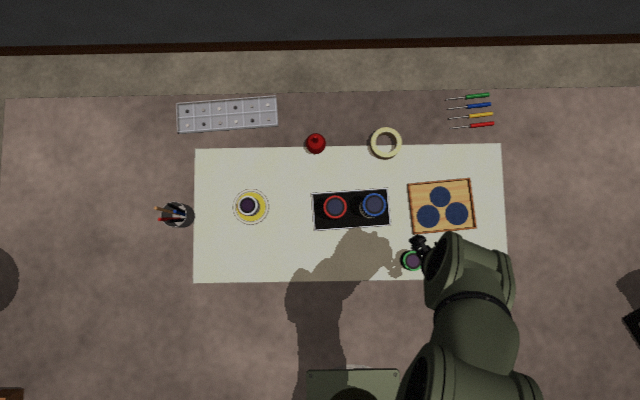

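>>> servo_tool:
  steps:
    - {"x": -1, "y": -0.3, "z": -20, "wx": 0, "wy": 0, "wz": 0, "fingers": 0}
    - {"x": 0, "y": 0, "z": -25, "wx": 0, "wy": 0, "wz": 0, "fingers": 0}
    - {"x": 0, "y": 0, "z": -25, "wx": 0, "wy": 0, "wz": 0, "fingers": 0}
    - {"x": 0, "y": 0, "z": -25, "wx": 0, "wy": 0, "wz": 0, "fingers": 0}
    - {"x": 0, "y": 0, "z": -20, "wx": 0, "wy": 0, "wz": 0, "fingers": 0}
    - {"x": 0, "y": 0, "z": -15, "wx": 0, "wy": 0, "wz": 0, "fingers": 0}
    - {"x": 0, "y": 0, "z": -12, "wx": 0, "wy": 0, "wz": 0, "fingers": 0}
    - {"x": 0, "y": 0, "z": 0, "wx": 0, "wy": 0, "wz": 0, "fingers": 0}
    - {"x": 0, "y": 0, "z": 0, "wx": 0, "wy": 0, "wz": 0, "fingers": 0}

```text
time_s: 27.47
eef_pos: [437.3, -171.5, 45.4]
orientation: [0.352, 0.613, -0.353, 0.613]
wrist_force: [-0.8, 0.0, 0.4]
grip_width: 1.0
```

>>> servo_tool:
  steps:
    - {"x": 0, "y": 0, "z": -10, "wx": 0, "wy": 0, "wz": 0, "fingers": 0}
    - {"x": 0, "y": 0, "z": -10, "wx": 0, "wy": 0, "wz": 0, "fingers": 0}
    - {"x": 0, "y": 0, "z": -6, "wx": 0, "wy": 0, "wz": 0, "fingers": 0}
    - {"x": 0, "y": 0, "z": 0, "wx": 0, "wy": 0, "wz": 0, "fingers": 0}
    - {"x": 0, "y": 0, "z": 0, "wx": 0, "wy": 0, "wz": 0, "fingers": 0}

```text
time_s: 27.88
eef_pos: [437.1, -172.0, 19.2]
orientation: [0.353, 0.613, -0.353, 0.613]
wrist_force: [-0.6, -0.2, 1.4]
grip_width: 1.001
```

>>> servo_tool:
  steps:
    - {"x": 0, "y": 0, "z": 0, "wx": 0, "wy": 0, "wz": 0, "fingers": 40}
    - {"x": 0, "y": 0, "z": 0, "wx": 0, "wy": 0, "wz": 0, "fingers": 55}
    - {"x": 0, "y": 0, "z": 0, "wx": 0, "wy": 0, "wz": 0, "fingers": 65}
    - {"x": 0, "y": 0, "z": 0, "wx": 0, "wy": 0, "wz": 0, "fingers": 75}
    - {"x": 0, "y": 0, "z": 0, "wx": 0, "wy": 0, "wz": 0, "fingers": 85}
    - {"x": 0, "y": 0, "z": 0, "wx": 0, "wy": 0, "wz": 0, "fingers": 100}
    - {"x": 0, "y": 0, "z": 0, "wx": 0, "wy": 0, "wz": 0, "fingers": 255}
    - {"x": 0, "y": 0, "z": 0, "wx": 0, "wy": 0, "wz": 0, "fingers": 255}
    - {"x": 0, "y": 0, "z": 0, "wx": 0, "wy": 0, "wz": 0, "fingers": 255}
  force: 30

```text
time_s: 28.63
eef_pos: [437.3, -172.1, 19.7]
orientation: [0.353, 0.613, -0.353, 0.613]
wrist_force: [-1.6, -0.1, 6.9]
grip_width: 0.648
```

>>> servo_tool:
  steps:
    - {"x": 0, "y": 0, "z": 5, "wx": 0, "wy": 0, "wz": 0, "fingers": 255}
    - {"x": 0, "y": 0, "z": 12, "wx": 0, "wy": 0, "wz": 0, "fingers": 255}
    - {"x": 0, "y": 0, "z": 20, "wx": 0, "wy": 0, "wz": 0, "fingers": 255}
    - {"x": 5, "y": -3, "z": 22, "wx": 0, "wy": 0, "wz": 0, "fingers": 255}
    - {"x": 14, "y": -8, "z": 15, "wx": 0, "wy": 0, "wz": 0, "fingers": 255}
    - {"x": 24, "y": -13, "z": 6, "wx": 0, "wy": 0, "wz": 0, "fingers": 255}
    - {"x": 27, "y": -14, "z": 0, "wx": 0, "wy": 0, "wz": 0, "fingers": 255}
    - {"x": 27, "y": -14, "z": 0, "wx": 0, "wy": 0, "wz": 0, "fingers": 255}
    - {"x": 27, "y": -14, "z": 0, "wx": 0, "wy": 0, "wz": 0, "fingers": 255}
    - {"x": 25, "y": -14, "z": 0, "wx": 0, "wy": 0, "wz": 0, "fingers": 255}

```text
time_s: 29.47
eef_pos: [587.4, -252.5, 99.9]
orientation: [0.353, 0.613, -0.353, 0.613]
wrist_force: [0.3, 0.2, -2.7]
grip_width: 0.644
```

>>> servo_tool:
  steps:
    - {"x": 18, "y": -10, "z": 0, "wx": 0, "wy": 0, "wz": 0, "fingers": 255}
    - {"x": 11, "y": -5, "z": 0, "wx": 0, "wy": 0, "wz": 0, "fingers": 255}
    - {"x": 5, "y": -2.5, "z": 0, "wx": 0, "wy": 0, "wz": 0, "fingers": 255}
    - {"x": 0, "y": 0, "z": 0, "wx": 0, "wy": 0, "wz": 0, "fingers": 255}
    - {"x": 0, "y": 0, "z": 0, "wx": 0, "wy": 0, "wz": 0, "fingers": 255}
    - {"x": 0, "y": 0, "z": 0, "wx": 0, "wy": 0, "wz": 0, "fingers": 255}

```text
time_s: 29.97
eef_pos: [619.8, -269.2, 99.5]
orientation: [0.353, 0.613, -0.353, 0.613]
wrist_force: [0.1, 0.5, -2.1]
grip_width: 0.648
```

```bash
python3 - <<'E'
from h import *
s,p,d,C=shot("wrist","w7");print(s["eef_pos"].round(1))
M=hues(p);print(ringfit(M["green"],s["eef_pos"][2]-19.7+56,C))
E
```

```text
[ 619.8 -269.2   99.5]
(array([ 618.12019502, -267.36060162]), np.float64(28.180533608881717))
```

View pics/w7.png

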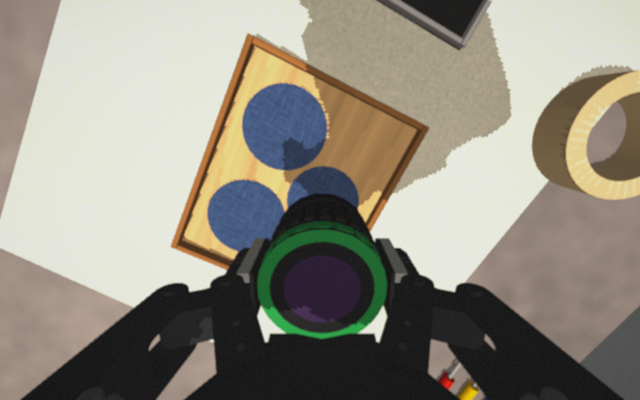

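>>> servo_tool:
  steps:
    - {"x": 1.4, "y": -1, "z": -5, "wx": 0, "wy": 0, "wz": 0, "fingers": 255}
    - {"x": 0, "y": 0, "z": -14, "wx": 0, "wy": 0, "wz": 0, "fingers": 255}
    - {"x": 0, "y": 0, "z": -16, "wx": 0, "wy": 0, "wz": 0, "fingers": 255}
    - {"x": 0, "y": 0, "z": -14, "wx": 0, "wy": 0, "wz": 0, "fingers": 255}
    - {"x": 0, "y": 0, "z": -10, "wx": 0, "wy": 0, "wz": 0, "fingers": 255}
    - {"x": 0, "y": 0, "z": -6, "wx": 0, "wy": 0, "wz": 0, "fingers": 255}
    - {"x": 0, "y": 0, "z": -3, "wx": 0, "wy": 0, "wz": 0, "fingers": 255}
    - {"x": 0, "y": 0, "z": 0, "wx": 0, "wy": 0, "wz": 0, "fingers": 255}
    - {"x": 0, "y": 0, "z": 0, "wx": 0, "wy": 0, "wz": 0, "fingers": 255}
    - {"x": 0, "y": 0, "z": 0, "wx": 0, "wy": 0, "wz": 0, "fingers": 255}

```text
time_s: 30.85
eef_pos: [622.0, -270.7, 32.1]
orientation: [0.353, 0.612, -0.353, 0.613]
wrist_force: [0.2, 0.1, -1.7]
grip_width: 0.647
```

>>> servo_tool:
  steps:
    - {"x": -0.5, "y": 0.3, "z": -3, "wx": 0, "wy": 0, "wz": 0, "fingers": 255}
    - {"x": 0, "y": 0, "z": -1.5, "wx": 0, "wy": 0, "wz": 0, "fingers": 255}
    - {"x": 0, "y": 0, "z": -0.7, "wx": 0, "wy": 0, "wz": 0, "fingers": 255}
    - {"x": 0, "y": 0, "z": -0.5, "wx": 0, "wy": 0, "wz": 0, "fingers": 255}
    - {"x": 0, "y": 0, "z": 0, "wx": 0, "wy": 0, "wz": 0, "fingers": 255}

```text
time_s: 31.27
eef_pos: [621.2, -270.2, 25.8]
orientation: [0.353, 0.613, -0.353, 0.613]
wrist_force: [-1.2, 0.6, 0.3]
grip_width: 0.647
```

>>> servo_tool:
  steps:
    - {"x": 0, "y": 0, "z": -0.5, "wx": 0, "wy": 0, "wz": 0, "fingers": 255}
    - {"x": 0, "y": 0, "z": -0.4, "wx": 0, "wy": 0, "wz": 0, "fingers": 255}
    - {"x": 0, "y": 0, "z": 0, "wx": 0, "wy": 0, "wz": 0, "fingers": 255}

```text
time_s: 31.52
eef_pos: [621.2, -270.3, 25.7]
orientation: [0.353, 0.613, -0.353, 0.613]
wrist_force: [-7.3, 2.9, 15.4]
grip_width: 0.646
```

>>> servo_tool:
  steps:
    - {"x": 0, "y": 0, "z": 0.6, "wx": 0, "wy": 0, "wz": 0, "fingers": 255}
    - {"x": 0, "y": 0, "z": 0, "wx": 0, "wy": 0, "wz": 0, "fingers": 85}
    - {"x": 0, "y": 0, "z": 0, "wx": 0, "wy": 0, "wz": 0, "fingers": 70}
    - {"x": 0, "y": 0, "z": 0, "wx": 0, "wy": 0, "wz": 0, "fingers": 50}
    - {"x": 0, "y": 0, "z": 0, "wx": 0, "wy": 0, "wz": 0, "fingers": 20}
    - {"x": 0, "y": 0, "z": 0, "wx": 0, "wy": 0, "wz": 0, "fingers": 0}
    - {"x": 0, "y": 0, "z": 0, "wx": 0, "wy": 0, "wz": 0, "fingers": 0}
    - {"x": 0, "y": 0, "z": 10, "wx": 0, "wy": 0, "wz": 0, "fingers": 0}
    - {"x": 0, "y": 0, "z": 25, "wx": 0, "wy": 0, "wz": 0, "fingers": 0}
    - {"x": 0, "y": 0, "z": 35, "wx": 0, "wy": 0, "wz": 0, "fingers": 0}

```text
time_s: 32.35
eef_pos: [620.1, -269.8, 94.8]
orientation: [0.353, 0.614, -0.353, 0.612]
wrist_force: [1.0, -0.5, -0.2]
grip_width: 0.999
```

>>> servo_tool:
  steps:
    - {"x": 0, "y": 0, "z": 35, "wx": 0, "wy": 0, "wz": 0, "fingers": 0}
    - {"x": 0, "y": 10, "z": 35, "wx": 0, "wy": 0, "wz": 0, "fingers": 0}
    - {"x": -1, "y": 20, "z": 25, "wx": 0, "wy": 0, "wz": 0, "fingers": 0}
    - {"x": -5, "y": 30, "z": 0, "wx": 0, "wy": 0, "wz": 0, "fingers": 0}
    - {"x": -5, "y": 35, "z": 0, "wx": 0, "wy": 0, "wz": 0, "fingers": 0}
    - {"x": -5, "y": 35, "z": 0, "wx": 0, "wy": 0, "wz": 0, "fingers": 0}
    - {"x": -5, "y": 35, "z": 0, "wx": 0, "wy": 0, "wz": 0, "fingers": 0}
    - {"x": -5, "y": 30, "z": 0, "wx": 0, "wy": 0, "wz": 0, "fingers": 0}
    - {"x": -5, "y": 15, "z": 0, "wx": 0, "wy": 0, "wz": 0, "fingers": 0}
    - {"x": 0, "y": 0, "z": 0, "wx": 0, "wy": 0, "wz": 0, "fingers": 0}

```text
time_s: 33.18
eef_pos: [589.8, -56.1, 191.3]
orientation: [0.352, 0.614, -0.351, 0.613]
wrist_force: [2.3, -0.2, 0.8]
grip_width: 0.999
```

>>> servo_tool:
  steps:
    - {"x": 0, "y": 0, "z": 0, "wx": 0, "wy": 0, "wz": 0, "fingers": 0}
    - {"x": 0, "y": 0, "z": 0, "wx": 0, "wy": 0, "wz": 0, "fingers": 0}

```text
time_s: 33.35
eef_pos: [590.3, -61.3, 190.9]
orientation: [0.353, 0.612, -0.353, 0.613]
wrist_force: [0.1, -0.6, 0.6]
grip_width: 1.002
```

```bash
python3 - <<'E'
from h import *
s,p,d,C=shot("wrist","w8");print(s["eef_pos"].round(1))
M=hues(p);print("blue",ringfit(M["blue"],122,C))
s,p,d,C=shot("top","t8");M=hues(p);roi=np.zeros((400,640),bool);roi[160:290,200:510]=1
print("green",ringfit(M["green"]&roi,62,C));roi[:,395:]=0
print("red",ringfit(M["red"]&roi,122,C))
E
```

```text
[590.3 -61.3 190.9]
blue (array([589.92672138, -60.45305765]), np.float64(30.337091843096253))
green (array([ 620.06164677, -269.09474165]), np.float64(26.712825346927175))
red (array([586.20299458,  43.63374124]), np.float64(30.72324841974974))
```

View pics/w8.png

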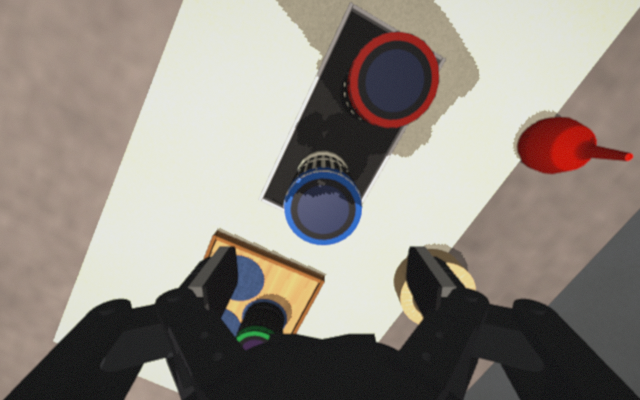

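View pics/t8.png

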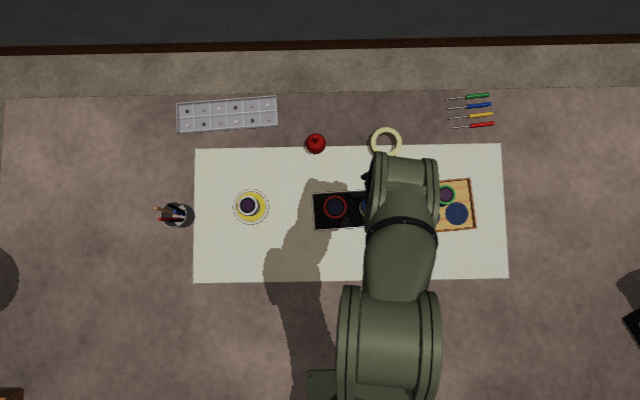

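>>> servo_tool:
  steps:
    - {"x": -0.3, "y": 1, "z": -15, "wx": 0, "wy": 0, "wz": 0, "fingers": 0}
    - {"x": 0, "y": 0, "z": -22, "wx": 0, "wy": 0, "wz": 0, "fingers": 0}
    - {"x": 0, "y": 0, "z": -22, "wx": 0, "wy": 0, "wz": 0, "fingers": 0}
    - {"x": 0, "y": 0, "z": -20, "wx": 0, "wy": 0, "wz": 0, "fingers": 0}
    - {"x": 0, "y": 0, "z": -18, "wx": 0, "wy": 0, "wz": 0, "fingers": 0}
    - {"x": 0, "y": 0, "z": -12, "wx": 0, "wy": 0, "wz": 0, "fingers": 0}
    - {"x": 0, "y": 0, "z": -6, "wx": 0, "wy": 0, "wz": 0, "fingers": 0}
    - {"x": 0, "y": 0, "z": 0, "wx": 0, "wy": 0, "wz": 0, "fingers": 0}
    - {"x": 0, "y": 0, "z": 0, "wx": 0, "wy": 0, "wz": 0, "fingers": 0}
    - {"x": 0, "y": 0, "z": 0, "wx": 0, "wy": 0, "wz": 0, "fingers": 0}

```text
time_s: 34.28
eef_pos: [590.3, -59.5, 76.3]
orientation: [0.353, 0.612, -0.353, 0.613]
wrist_force: [0.4, 0.6, 0.3]
grip_width: 1.004
```

>>> servo_tool:
  steps:
    - {"x": 0, "y": -0.5, "z": -1, "wx": 0, "wy": 0, "wz": 0, "fingers": 30}
    - {"x": 0, "y": 0, "z": 0, "wx": 0, "wy": 0, "wz": 0, "fingers": 40}
    - {"x": 0, "y": 0, "z": 0, "wx": 0, "wy": 0, "wz": 0, "fingers": 50}
    - {"x": 0, "y": 0, "z": 0, "wx": 0, "wy": 0, "wz": 0, "fingers": 60}
    - {"x": 0, "y": 0, "z": 0, "wx": 0, "wy": 0, "wz": 0, "fingers": 75}
    - {"x": 0, "y": 0, "z": 0, "wx": 0, "wy": 0, "wz": 0, "fingers": 90}
    - {"x": 0, "y": 0, "z": 0, "wx": 0, "wy": 0, "wz": 0, "fingers": 255}
    - {"x": 0, "y": 0, "z": 0, "wx": 0, "wy": 0, "wz": 0, "fingers": 255}
    - {"x": 0, "y": 0, "z": 0, "wx": 0, "wy": 0, "wz": 0, "fingers": 255}
  force: 40

```text
time_s: 35.03
eef_pos: [590.0, -59.7, 74.7]
orientation: [0.353, 0.613, -0.353, 0.613]
wrist_force: [-0.3, 0.1, 5.7]
grip_width: 0.722
```

>>> servo_tool:
  steps:
    - {"x": 0, "y": 0, "z": 4, "wx": 0, "wy": 0, "wz": 0, "fingers": 255}
    - {"x": 0, "y": 0, "z": 8, "wx": 0, "wy": 0, "wz": 0, "fingers": 255}
    - {"x": 0, "y": 0, "z": 14, "wx": 0, "wy": 0, "wz": 0, "fingers": 255}
    - {"x": 0, "y": 0, "z": 18, "wx": 0, "wy": 0, "wz": 0, "fingers": 255}
    - {"x": 0, "y": 0, "z": 20, "wx": 0, "wy": 0, "wz": 0, "fingers": 255}
    - {"x": 0, "y": 0, "z": 18, "wx": 0, "wy": 0, "wz": 0, "fingers": 255}
    - {"x": 0, "y": 0, "z": 10, "wx": 0, "wy": 0, "wz": 0, "fingers": 255}
    - {"x": 0, "y": 0, "z": 0, "wx": 0, "wy": 0, "wz": 0, "fingers": 255}

```text
time_s: 35.7
eef_pos: [590.6, -59.8, 168.5]
orientation: [0.353, 0.612, -0.352, 0.614]
wrist_force: [0.7, 0.0, -4.4]
grip_width: 0.716
```

>>> servo_tool:
  steps:
    - {"x": -1, "y": -10, "z": 0, "wx": 0, "wy": 0, "wz": 0, "fingers": 255}
    - {"x": -2, "y": -20, "z": 0, "wx": 0, "wy": 0, "wz": 0, "fingers": 255}
    - {"x": -3, "y": -27, "z": 0, "wx": 0, "wy": 0, "wz": 0, "fingers": 255}
    - {"x": -3, "y": -30, "z": 0, "wx": 0, "wy": 0, "wz": 0, "fingers": 255}
    - {"x": -3, "y": -30, "z": 0, "wx": 0, "wy": 0, "wz": 0, "fingers": 255}
    - {"x": -3, "y": -30, "z": 0, "wx": 0, "wy": 0, "wz": 0, "fingers": 255}
    - {"x": -2, "y": -30, "z": 0, "wx": 0, "wy": 0, "wz": 0, "fingers": 255}
    - {"x": -2, "y": -30, "z": 0, "wx": 0, "wy": 0, "wz": 0, "fingers": 255}
    - {"x": -2, "y": -24, "z": 0, "wx": 0, "wy": 0, "wz": 0, "fingers": 255}
    - {"x": 0, "y": -15, "z": 0, "wx": 0, "wy": 0, "wz": 0, "fingers": 255}

```text
time_s: 36.53
eef_pos: [566.8, -309.6, 164.8]
orientation: [0.353, 0.613, -0.354, 0.612]
wrist_force: [-0.2, -0.0, -4.0]
grip_width: 0.717
```

>>> servo_tool:
  steps:
    - {"x": 0, "y": -8, "z": 0, "wx": 0, "wy": 0, "wz": 0, "fingers": 255}
    - {"x": 0, "y": 0, "z": 0, "wx": 0, "wy": 0, "wz": 0, "fingers": 255}
    - {"x": 0, "y": 0, "z": 0, "wx": 0, "wy": 0, "wz": 0, "fingers": 255}
    - {"x": 0, "y": 0, "z": 0, "wx": 0, "wy": 0, "wz": 0, "fingers": 255}

```text
time_s: 36.87
eef_pos: [569.1, -312.3, 166.0]
orientation: [0.353, 0.613, -0.352, 0.613]
wrist_force: [0.3, -0.6, -3.4]
grip_width: 0.713
```

```bash
python3 - <<'E'
from h import *
s,p,d,C=shot("wrist","w9");print(s["eef_pos"].round(1))
E
```

```text
[ 569.1 -312.3  166. ]
```

View pics/w9.png

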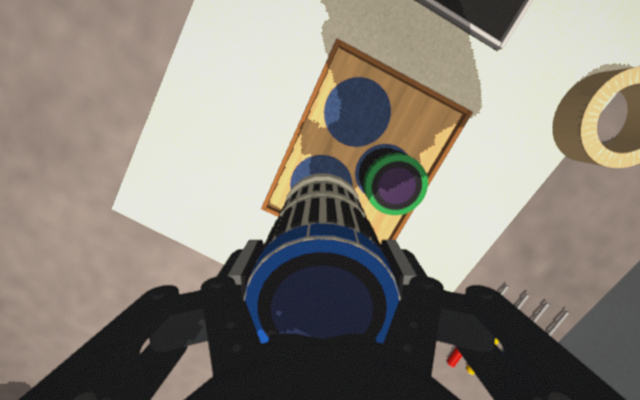

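>>> servo_tool:
  steps:
    - {"x": 0, "y": -2, "z": -8, "wx": 0, "wy": 0, "wz": 0, "fingers": 255}
    - {"x": 0, "y": 0, "z": -12, "wx": 0, "wy": 0, "wz": 0, "fingers": 255}
    - {"x": 0, "y": 0, "z": -12, "wx": 0, "wy": 0, "wz": 0, "fingers": 255}
    - {"x": 0, "y": 0, "z": 0, "wx": 0, "wy": 0, "wz": 0, "fingers": 255}
    - {"x": 0, "y": 0, "z": 0, "wx": 0, "wy": 0, "wz": 0, "fingers": 255}
    - {"x": 0, "y": 0, "z": 0, "wx": 0, "wy": 0, "wz": 0, "fingers": 255}

```text
time_s: 37.42
eef_pos: [569.2, -315.6, 134.8]
orientation: [0.353, 0.613, -0.353, 0.613]
wrist_force: [0.3, 0.0, -3.5]
grip_width: 0.716
```

>>> servo_tool:
  steps:
    - {"x": 0, "y": 1, "z": -5, "wx": 0, "wy": 0, "wz": 0, "fingers": 255}
    - {"x": 0, "y": 0, "z": -9, "wx": 0, "wy": 0, "wz": 0, "fingers": 255}
    - {"x": 0, "y": 0, "z": -10, "wx": 0, "wy": 0, "wz": 0, "fingers": 255}
    - {"x": 0, "y": 0, "z": -10, "wx": 0, "wy": 0, "wz": 0, "fingers": 255}
    - {"x": 0, "y": 0, "z": -9, "wx": 0, "wy": 0, "wz": 0, "fingers": 255}
    - {"x": 0, "y": 0, "z": -6, "wx": 0, "wy": 0, "wz": 0, "fingers": 255}
    - {"x": 0, "y": 0, "z": -4, "wx": 0, "wy": 0, "wz": 0, "fingers": 255}
    - {"x": 0, "y": 0, "z": -2, "wx": 0, "wy": 0, "wz": 0, "fingers": 255}
    - {"x": 0, "y": 0, "z": 0, "wx": 0, "wy": 0, "wz": 0, "fingers": 255}
    - {"x": 0, "y": 0, "z": 0, "wx": 0, "wy": 0, "wz": 0, "fingers": 255}

```text
time_s: 38.25
eef_pos: [569.0, -314.9, 79.7]
orientation: [0.353, 0.613, -0.353, 0.613]
wrist_force: [0.2, 0.1, -3.5]
grip_width: 0.719
```

>>> servo_tool:
  steps:
    - {"x": 0, "y": 0, "z": -0.8, "wx": 0, "wy": 0, "wz": 0, "fingers": 255}
    - {"x": 0, "y": 0, "z": -0.5, "wx": 0, "wy": 0, "wz": 0, "fingers": 255}
    - {"x": 0, "y": 0, "z": 0, "wx": 0, "wy": 0, "wz": 0, "fingers": 255}

```text
time_s: 38.5
eef_pos: [568.9, -314.7, 78.2]
orientation: [0.353, 0.613, -0.353, 0.613]
wrist_force: [0.1, 0.2, -4.0]
grip_width: 0.716
```

>>> servo_tool:
  steps:
    - {"x": 0, "y": 0, "z": -0.6, "wx": 0, "wy": 0, "wz": 0, "fingers": 255}
    - {"x": 0, "y": 0, "z": -0.5, "wx": 0, "wy": 0, "wz": 0, "fingers": 255}
    - {"x": 0, "y": 0, "z": -0.5, "wx": 0, "wy": 0, "wz": 0, "fingers": 255}
    - {"x": 0, "y": 0, "z": 0, "wx": 0, "wy": 0, "wz": 0, "fingers": 255}

```text
time_s: 38.83
eef_pos: [569.0, -314.8, 76.8]
orientation: [0.353, 0.613, -0.353, 0.613]
wrist_force: [-1.1, -0.4, 3.0]
grip_width: 0.716
```

>>> servo_tool:
  steps:
    - {"x": 0, "y": 0, "z": 0, "wx": 0, "wy": 0, "wz": 0, "fingers": 70}
    - {"x": 0, "y": 0, "z": 0, "wx": 0, "wy": 0, "wz": 0, "fingers": 60}
    - {"x": 0, "y": 0, "z": 0, "wx": 0, "wy": 0, "wz": 0, "fingers": 45}
    - {"x": 0, "y": 0, "z": 0, "wx": 0, "wy": 0, "wz": 0, "fingers": 20}
    - {"x": 0, "y": 0, "z": 0, "wx": 0, "wy": 0, "wz": 0, "fingers": 0}
    - {"x": 0, "y": 0, "z": 0, "wx": 0, "wy": 0, "wz": 0, "fingers": 0}
    - {"x": 0, "y": 0, "z": 10, "wx": 0, "wy": 0, "wz": 0, "fingers": 0}
    - {"x": 0, "y": 0, "z": 25, "wx": 0, "wy": 0, "wz": 0, "fingers": 0}
    - {"x": 0, "y": 0, "z": 30, "wx": 0, "wy": 0, "wz": 0, "fingers": 0}
    - {"x": 0, "y": 0, "z": 30, "wx": 0, "wy": 0, "wz": 0, "fingers": 0}

```text
time_s: 39.67
eef_pos: [568.6, -314.7, 173.3]
orientation: [0.353, 0.613, -0.353, 0.613]
wrist_force: [0.4, -0.2, -0.3]
grip_width: 1.002
```

>>> servo_tool:
  steps:
    - {"x": 0, "y": 0, "z": 20, "wx": 0, "wy": 0, "wz": 0, "fingers": 0}
    - {"x": 1, "y": 30, "z": 0, "wx": 0, "wy": 0, "wz": 0, "fingers": 0}
    - {"x": 2, "y": 38, "z": 0, "wx": 0, "wy": 0, "wz": 0, "fingers": 0}
    - {"x": 2, "y": 38, "z": 0, "wx": 0, "wy": 0, "wz": 0, "fingers": 0}
    - {"x": 2, "y": 38, "z": 0, "wx": 0, "wy": 0, "wz": 0, "fingers": 0}
    - {"x": 2, "y": 38, "z": 0, "wx": 0, "wy": 0, "wz": 0, "fingers": 0}
    - {"x": 2, "y": 38, "z": 0, "wx": 0, "wy": 0, "wz": 0, "fingers": 0}
    - {"x": 2, "y": 38, "z": 0, "wx": 0, "wy": 0, "wz": 0, "fingers": 0}
    - {"x": 2, "y": 38, "z": 0, "wx": 0, "wy": 0, "wz": 0, "fingers": 0}
    - {"x": 2, "y": 32, "z": 0, "wx": 0, "wy": 0, "wz": 0, "fingers": 0}

```text
time_s: 40.5
eef_pos: [585.7, 16.2, 192.4]
orientation: [0.353, 0.613, -0.352, 0.613]
wrist_force: [0.7, 0.3, -0.3]
grip_width: 1.0
```

>>> servo_tool:
  steps:
    - {"x": 0, "y": 22, "z": 0, "wx": 0, "wy": 0, "wz": 0, "fingers": 0}
    - {"x": 0, "y": 11, "z": 0, "wx": 0, "wy": 0, "wz": 0, "fingers": 0}
    - {"x": 0, "y": 0, "z": 0, "wx": 0, "wy": 0, "wz": 0, "fingers": 0}
    - {"x": 0, "y": 0, "z": 0, "wx": 0, "wy": 0, "wz": 0, "fingers": 0}
    - {"x": 0, "y": 0, "z": 0, "wx": 0, "wy": 0, "wz": 0, "fingers": 0}

```text
time_s: 40.92
eef_pos: [586.0, 44.5, 191.8]
orientation: [0.353, 0.612, -0.354, 0.613]
wrist_force: [0.9, -0.4, -0.2]
grip_width: 0.995
```

```bash
python3 - <<'E'
from h import *
s,p,d,C=shot("wrist","w10");print(s["eef_pos"].round(1))
M=hues(p);r=M["red"].copy();r[:,420:]=0;print("red",ringfit(r,122,C))
s,p,d,C=shot("top","t10");M=hues(p);roi=np.zeros((400,640),bool);roi[160:290,395:510]=1
print("green",ringfit(M["green"]&roi,62,C));roi[:,:457]=0
print("blue",ringfit(M["blue"]&roi,124,C))
E
```

```text
[586.   44.5 191.8]
red (array([585.3834124 ,  44.83956061]), np.float64(31.625759317933245))
green (array([ 620.13631484, -268.45722955]), np.float64(27.25212372481792))
blue (array([ 569.4452061 , -314.50614907]), np.float64(30.22940719899493))
```

View pics/w10.png

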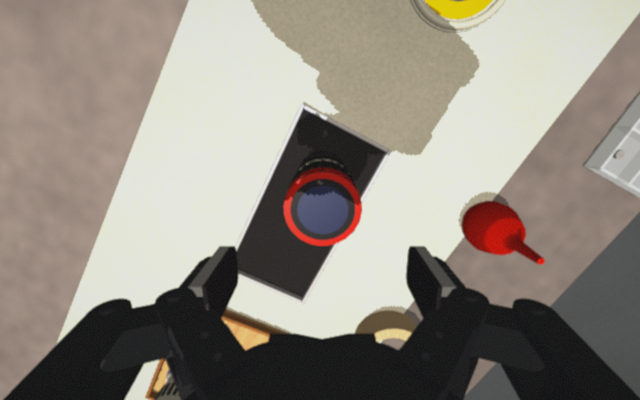

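View pics/t10.png

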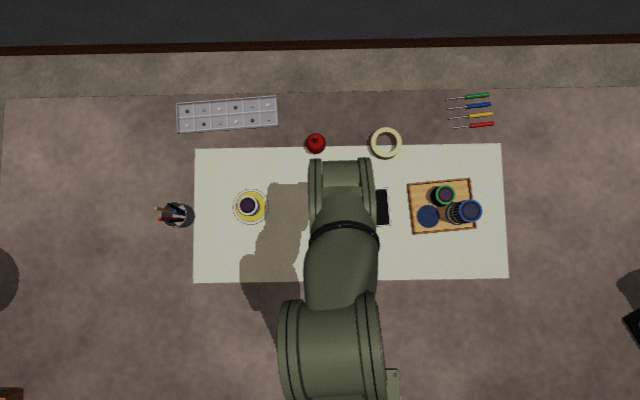

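White is back in place and green is standing well. Now red at (585.6, 44.7).

>>> servo_tool:
  steps:
    - {"x": -0.4, "y": 0.2, "z": -15, "wx": 0, "wy": 0, "wz": 0, "fingers": 0}
    - {"x": 0, "y": 0, "z": -22, "wx": 0, "wy": 0, "wz": 0, "fingers": 0}
    - {"x": 0, "y": 0, "z": -22, "wx": 0, "wy": 0, "wz": 0, "fingers": 0}
    - {"x": 0, "y": 0, "z": -20, "wx": 0, "wy": 0, "wz": 0, "fingers": 0}
    - {"x": 0, "y": 0, "z": -18, "wx": 0, "wy": 0, "wz": 0, "fingers": 0}
    - {"x": 0, "y": 0, "z": -12, "wx": 0, "wy": 0, "wz": 0, "fingers": 0}
    - {"x": 0, "y": 0, "z": -7, "wx": 0, "wy": 0, "wz": 0, "fingers": 0}
    - {"x": 0, "y": 0, "z": 0, "wx": 0, "wy": 0, "wz": 0, "fingers": 0}
    - {"x": 0, "y": 0, "z": 0, "wx": 0, "wy": 0, "wz": 0, "fingers": 0}
    - {"x": 0, "y": 0, "z": 0, "wx": 0, "wy": 0, "wz": 0, "fingers": 0}

```text
time_s: 41.85
eef_pos: [585.9, 46.2, 76.3]
orientation: [0.353, 0.612, -0.353, 0.613]
wrist_force: [0.6, 1.0, 0.2]
grip_width: 1.001
```

>>> servo_tool:
  steps:
    - {"x": 0, "y": 0, "z": 0, "wx": 0, "wy": 0, "wz": 0, "fingers": 30}
    - {"x": 0, "y": 0, "z": 0, "wx": 0, "wy": 0, "wz": 0, "fingers": 40}
    - {"x": 0, "y": 0, "z": 0, "wx": 0, "wy": 0, "wz": 0, "fingers": 50}
    - {"x": 0, "y": 0, "z": 0, "wx": 0, "wy": 0, "wz": 0, "fingers": 60}
    - {"x": 0, "y": 0, "z": 0, "wx": 0, "wy": 0, "wz": 0, "fingers": 75}
    - {"x": 0, "y": 0, "z": 0, "wx": 0, "wy": 0, "wz": 0, "fingers": 90}
    - {"x": 0, "y": 0, "z": 0, "wx": 0, "wy": 0, "wz": 0, "fingers": 255}
    - {"x": 0, "y": 0, "z": 0, "wx": 0, "wy": 0, "wz": 0, "fingers": 255}
    - {"x": 0, "y": 0, "z": 0, "wx": 0, "wy": 0, "wz": 0, "fingers": 255}
  force: 40

```text
time_s: 42.6
eef_pos: [585.5, 46.5, 75.9]
orientation: [0.353, 0.613, -0.353, 0.613]
wrist_force: [-3.3, 0.2, 6.7]
grip_width: 0.717
```

>>> servo_tool:
  steps:
    - {"x": 0, "y": 0, "z": 4, "wx": 0, "wy": 0, "wz": 0, "fingers": 255}
    - {"x": 0, "y": 0, "z": 8, "wx": 0, "wy": 0, "wz": 0, "fingers": 255}
    - {"x": 0, "y": 0, "z": 14, "wx": 0, "wy": 0, "wz": 0, "fingers": 255}
    - {"x": 0, "y": 0, "z": 18, "wx": 0, "wy": 0, "wz": 0, "fingers": 255}
    - {"x": 0, "y": 0, "z": 20, "wx": 0, "wy": 0, "wz": 0, "fingers": 255}
    - {"x": 0, "y": 0, "z": 18, "wx": 0, "wy": 0, "wz": 0, "fingers": 255}
    - {"x": 0, "y": 0, "z": 10, "wx": 0, "wy": 0, "wz": 0, "fingers": 255}
    - {"x": 0, "y": 0, "z": 0, "wx": 0, "wy": 0, "wz": 0, "fingers": 255}

```text
time_s: 43.27
eef_pos: [586.2, 46.5, 169.5]
orientation: [0.353, 0.612, -0.352, 0.614]
wrist_force: [0.2, 0.1, -4.0]
grip_width: 0.715
```

>>> servo_tool:
  steps:
    - {"x": -1, "y": -10, "z": 0, "wx": 0, "wy": 0, "wz": 0, "fingers": 255}
    - {"x": -2, "y": -20, "z": 0, "wx": 0, "wy": 0, "wz": 0, "fingers": 255}
    - {"x": -2, "y": -27, "z": 0, "wx": 0, "wy": 0, "wz": 0, "fingers": 255}
    - {"x": -3, "y": -30, "z": 0, "wx": 0, "wy": 0, "wz": 0, "fingers": 255}
    - {"x": -3, "y": -30, "z": 0, "wx": 0, "wy": 0, "wz": 0, "fingers": 255}
    - {"x": -3, "y": -30, "z": 0, "wx": 0, "wy": 0, "wz": 0, "fingers": 255}
    - {"x": -3, "y": -30, "z": 0, "wx": 0, "wy": 0, "wz": 0, "fingers": 255}
    - {"x": -3, "y": -30, "z": 0, "wx": 0, "wy": 0, "wz": 0, "fingers": 255}
    - {"x": -2, "y": -28, "z": 0, "wx": 0, "wy": 0, "wz": 0, "fingers": 255}
    - {"x": -1, "y": -22, "z": 0, "wx": 0, "wy": 0, "wz": 0, "fingers": 255}

```text
time_s: 44.1
eef_pos: [560.9, -213.8, 166.2]
orientation: [0.353, 0.613, -0.354, 0.612]
wrist_force: [-0.3, 0.5, -3.9]
grip_width: 0.719
```

>>> servo_tool:
  steps:
    - {"x": 0, "y": -13, "z": 0, "wx": 0, "wy": 0, "wz": 0, "fingers": 255}
    - {"x": 0, "y": -6, "z": 0, "wx": 0, "wy": 0, "wz": 0, "fingers": 255}
    - {"x": 0, "y": 0, "z": 0, "wx": 0, "wy": 0, "wz": 0, "fingers": 255}
    - {"x": 0, "y": 0, "z": 0, "wx": 0, "wy": 0, "wz": 0, "fingers": 255}
    - {"x": 0, "y": 0, "z": 0, "wx": 0, "wy": 0, "wz": 0, "fingers": 255}

```text
time_s: 44.52
eef_pos: [562.8, -227.9, 167.2]
orientation: [0.352, 0.613, -0.352, 0.613]
wrist_force: [0.6, 0.3, -4.4]
grip_width: 0.718
```

```bash
python3 - <<'E'
from h import *
s,p,d,C=shot("wrist","w11");print(s["eef_pos"].round(1))
s,p,d,C=shot("scene","s11")
E
```

```text
[ 562.8 -227.9  167.2]
```

View pics/w11.png

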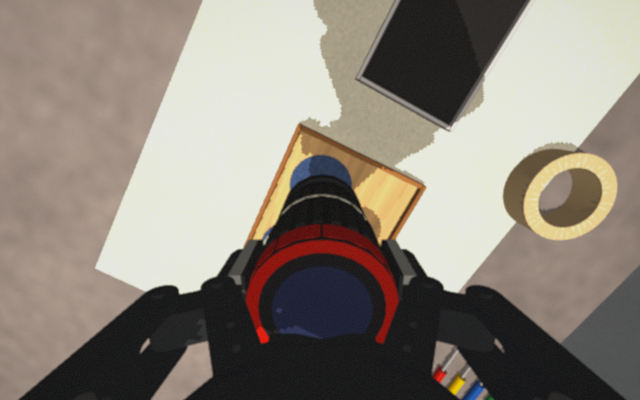

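View pics/s11.png

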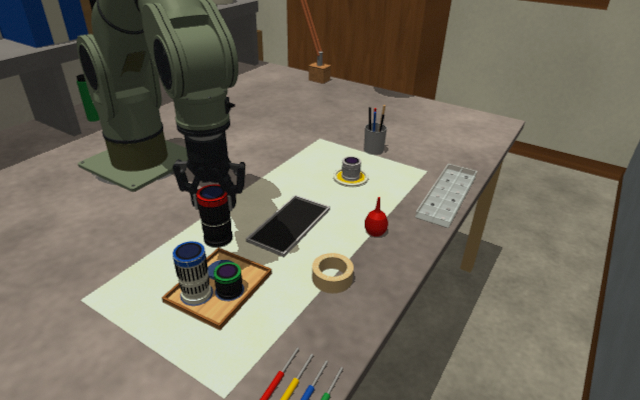

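Everything upright; continue the red lens down over its pad in stages.

>>> servo_tool:
  steps:
    - {"x": 0.5, "y": -3.3, "z": -8, "wx": 0, "wy": 0, "wz": 0, "fingers": 255}
    - {"x": 0, "y": 0, "z": -12, "wx": 0, "wy": 0, "wz": 0, "fingers": 255}
    - {"x": 0, "y": 0, "z": -12, "wx": 0, "wy": 0, "wz": 0, "fingers": 255}
    - {"x": 0, "y": 0, "z": 0, "wx": 0, "wy": 0, "wz": 0, "fingers": 255}
    - {"x": 0, "y": 0, "z": 0, "wx": 0, "wy": 0, "wz": 0, "fingers": 255}
    - {"x": 0, "y": 0, "z": 0, "wx": 0, "wy": 0, "wz": 0, "fingers": 255}

```text
time_s: 45.12
eef_pos: [563.2, -232.9, 135.9]
orientation: [0.353, 0.613, -0.353, 0.613]
wrist_force: [0.9, 0.1, -3.5]
grip_width: 0.716
```

>>> servo_tool:
  steps:
    - {"x": 0, "y": 1.5, "z": -5, "wx": 0, "wy": 0, "wz": 0, "fingers": 255}
    - {"x": 0, "y": 0, "z": -9, "wx": 0, "wy": 0, "wz": 0, "fingers": 255}
    - {"x": 0, "y": 0, "z": -10, "wx": 0, "wy": 0, "wz": 0, "fingers": 255}
    - {"x": 0, "y": 0, "z": -10, "wx": 0, "wy": 0, "wz": 0, "fingers": 255}
    - {"x": 0, "y": 0, "z": -9, "wx": 0, "wy": 0, "wz": 0, "fingers": 255}
    - {"x": 0, "y": 0, "z": -6, "wx": 0, "wy": 0, "wz": 0, "fingers": 255}
    - {"x": 0, "y": 0, "z": -4, "wx": 0, "wy": 0, "wz": 0, "fingers": 255}
    - {"x": 0, "y": 0, "z": -2, "wx": 0, "wy": 0, "wz": 0, "fingers": 255}
    - {"x": 0, "y": 0, "z": 0, "wx": 0, "wy": 0, "wz": 0, "fingers": 255}
    - {"x": 0, "y": 0, "z": 0, "wx": 0, "wy": 0, "wz": 0, "fingers": 255}

```text
time_s: 45.95
eef_pos: [563.1, -231.5, 80.7]
orientation: [0.353, 0.613, -0.353, 0.613]
wrist_force: [-0.6, 0.8, -4.1]
grip_width: 0.714
```

>>> servo_tool:
  steps:
    - {"x": 0, "y": 0, "z": -0.8, "wx": 0, "wy": 0, "wz": 0, "fingers": 255}
    - {"x": 0, "y": 0, "z": -0.7, "wx": 0, "wy": 0, "wz": 0, "fingers": 255}
    - {"x": 0, "y": 0, "z": 0, "wx": 0, "wy": 0, "wz": 0, "fingers": 255}

```text
time_s: 46.2
eef_pos: [563.0, -231.3, 79.1]
orientation: [0.353, 0.613, -0.353, 0.613]
wrist_force: [0.1, -0.2, -4.1]
grip_width: 0.719
```

>>> servo_tool:
  steps:
    - {"x": 0, "y": 0, "z": -0.6, "wx": 0, "wy": 0, "wz": 0, "fingers": 255}
    - {"x": 0, "y": 0, "z": -0.6, "wx": 0, "wy": 0, "wz": 0, "fingers": 255}
    - {"x": 0, "y": 0, "z": 0, "wx": 0, "wy": 0, "wz": 0, "fingers": 255}

```text
time_s: 46.45
eef_pos: [563.1, -231.4, 77.9]
orientation: [0.353, 0.613, -0.353, 0.613]
wrist_force: [-0.9, -0.2, -0.1]
grip_width: 0.716
```

>>> servo_tool:
  steps:
    - {"x": 0, "y": 0, "z": -0.3, "wx": 0, "wy": 0, "wz": 0, "fingers": 255}
    - {"x": 0, "y": 0, "z": 0, "wx": 0, "wy": 0, "wz": 0, "fingers": 70}
    - {"x": 0, "y": 0, "z": 0, "wx": 0, "wy": 0, "wz": 0, "fingers": 60}
    - {"x": 0, "y": 0, "z": 0, "wx": 0, "wy": 0, "wz": 0, "fingers": 45}
    - {"x": 0, "y": 0, "z": 0, "wx": 0, "wy": 0, "wz": 0, "fingers": 20}
    - {"x": 0, "y": 0, "z": 0, "wx": 0, "wy": 0, "wz": 0, "fingers": 0}
    - {"x": 0, "y": 0, "z": 0, "wx": 0, "wy": 0, "wz": 0, "fingers": 0}
    - {"x": 0, "y": 0, "z": 10, "wx": 0, "wy": 0, "wz": 0, "fingers": 0}
    - {"x": 0, "y": 0, "z": 25, "wx": 0, "wy": 0, "wz": 0, "fingers": 0}
    - {"x": 0, "y": 0, "z": 30, "wx": 0, "wy": 0, "wz": 0, "fingers": 0}

```text
time_s: 47.28
eef_pos: [562.3, -231.1, 142.8]
orientation: [0.353, 0.614, -0.353, 0.612]
wrist_force: [0.9, 0.9, 0.7]
grip_width: 1.002
```

>>> servo_tool:
  steps:
    - {"x": 0, "y": 0, "z": 30, "wx": 0, "wy": 0, "wz": 0, "fingers": 0}
    - {"x": 0, "y": 0, "z": 30, "wx": 0, "wy": 0, "wz": 0, "fingers": 0}
    - {"x": 0, "y": 0, "z": 30, "wx": 0, "wy": 0, "wz": 0, "fingers": 0}
    - {"x": 0, "y": 20, "z": 20, "wx": 0, "wy": 0, "wz": 0, "fingers": 0}
    - {"x": -5, "y": 35, "z": 0, "wx": 0, "wy": 0, "wz": 0, "fingers": 0}
    - {"x": -5, "y": 35, "z": 0, "wx": 0, "wy": 0, "wz": 0, "fingers": 0}
    - {"x": -5, "y": 35, "z": 0, "wx": 0, "wy": 0, "wz": 0, "fingers": 0}
    - {"x": -5, "y": 30, "z": 0, "wx": 0, "wy": 0, "wz": 0, "fingers": 0}
    - {"x": -5, "y": 15, "z": 0, "wx": 0, "wy": 0, "wz": 0, "fingers": 0}
    - {"x": 0, "y": 0, "z": 0, "wx": 0, "wy": 0, "wz": 0, "fingers": 0}

```text
time_s: 48.12
eef_pos: [537.5, -57.6, 253.4]
orientation: [0.352, 0.614, -0.351, 0.613]
wrist_force: [0.6, 0.6, 0.4]
grip_width: 1.0
```

>>> servo_tool:
  steps:
    - {"x": 0, "y": 0, "z": 0, "wx": 0, "wy": 0, "wz": 0, "fingers": 0}
    - {"x": 0, "y": 0, "z": 0, "wx": 0, "wy": 0, "wz": 0, "fingers": 0}
    - {"x": 0, "y": 0, "z": 0, "wx": 0, "wy": 0, "wz": 0, "fingers": 0}

```text
time_s: 48.37
eef_pos: [538.1, -62.5, 252.7]
orientation: [0.353, 0.612, -0.353, 0.613]
wrist_force: [0.6, -0.6, -1.3]
grip_width: 0.999
```

```bash
python3 - <<'E'
from h import *
s,p,d,C=shot("scene","s12");print(s["eef_pos"].round(1))
s,p,d,C=shot("top","t12");M=hues(p);roi=np.zeros((400,640),bool);roi[160:290,395:510]=1
for k,h in(("red",124),("green",62),("blue",124)):print(k,ringfit(M[k]&roi,h,C))
P=cloud(d,C);H=P[...,2];m=((H>50)&(H<70)).astype(np.uint8);m[:,:200]=0;m[:,300:]=0
n,l,st,ce=cv2.connectedComponentsWithStats(m);i=1+np.argmax(st[1:,4]);q=P[l==i];print("silver",(q.min(0)+q.max(0))/2,st[i])
for a in("top0","t12"):
    pp=np.load(a+".npz")["p"];M=hues(pp);r=M["red"].copy();r[:,:300]=0;r[:,330:]=0;r[155:]=0
    b=cv2.cvtColor(pp,cv2.COLOR_RGB2HSV);t=(b[...,0]>20)&(b[...,0]<35)&(b[...,1]>60)&(b[...,2]>120);t[:120]=0;t[165:]=0;t[:,:365]=0;t[:,410:]=0
    print(a,np.argwhere(r).mean(0),np.argwhere(t).mean(0), np.abs(pp[195:230,150:195].astype(int)-np.load("top0.npz")["p"][195:230,150:195]).mean())
E
```

```text
[538.1 -62.5 252.7]Traceback (most recent call last):
  File "<stdin>", line 4, in <module>
  File "h.py", line 32, in ringfit
    m=big(m);c=max(cv2.findContours(m,cv2.RETR_EXTERNAL,cv2.CHAIN_APPROX_NONE)[0],key=len)
  File "h.py", line 30, in big
    n,l,st,ce=cv2.connectedComponentsWithStats(m.astype(np.uint8));i=1+np.argmax(st[1:,4]);return (l==i).astype(np.uint8)
                                                                       ~~~~~~~~~^^^^^^^^^^
    return _wrapfunc(a, 'argmax', axis=axis, out=out, **kwds)
    return bound(*args, **kwds)
ValueError: attempt to get argmax of an empty sequence
```

View pics/s12.png

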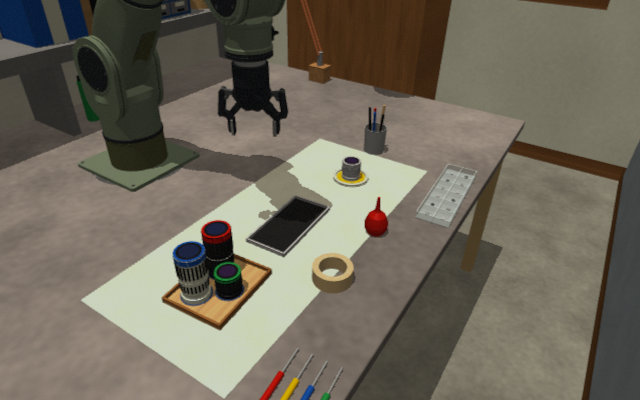

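View pics/t12.png

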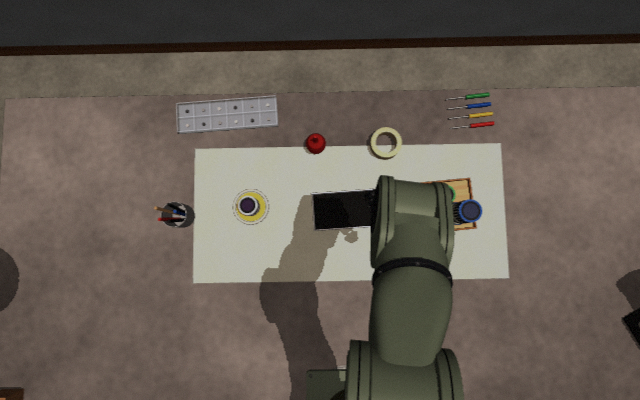

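The scene picture shows all lenses upright and in their places; in the top view the arm hides the red and green. I move it aside for a clear final check.

>>> servo_tool:
  steps:
    - {"x": -8, "y": 30, "z": 0, "wx": 0, "wy": 0, "wz": 0, "fingers": 0}
    - {"x": -8, "y": 30, "z": 0, "wx": 0, "wy": 0, "wz": 0, "fingers": 0}
    - {"x": -8, "y": 30, "z": 0, "wx": 0, "wy": 0, "wz": 0, "fingers": 0}
    - {"x": -8, "y": 30, "z": 0, "wx": 0, "wy": 0, "wz": 0, "fingers": 0}
    - {"x": -8, "y": 30, "z": 0, "wx": 0, "wy": 0, "wz": 0, "fingers": 0}
    - {"x": 0, "y": 0, "z": 0, "wx": 0, "wy": 0, "wz": 0, "fingers": 0}
    - {"x": 0, "y": 0, "z": 0, "wx": 0, "wy": 0, "wz": 0, "fingers": 0}
    - {"x": 0, "y": 0, "z": 0, "wx": 0, "wy": 0, "wz": 0, "fingers": 0}

```text
time_s: 49.13
eef_pos: [498.3, 87.8, 252.5]
orientation: [0.353, 0.613, -0.353, 0.613]
wrist_force: [0.0, -0.8, 0.3]
grip_width: 1.0
```

```bash
python3 - <<'E'
from h import *
s,p,d,C=shot("top","t13");M=hues(p);roi=np.zeros((400,640),bool);roi[160:290,395:510]=1
for k,h in(("red",124),("green",62),("blue",124)):print(k,ringfit(M[k]&roi,h,C))
P=cloud(d,C);H=P[...,2];m=((H>50)&(H<70)).astype(np.uint8);m[:,:200]=0;m[:,290:]=0;m[250:]=0
n,l,st,ce=cv2.connectedComponentsWithStats(m);i=1+np.argmax(st[1:,4]);q=P[l==i];print("silver",(q.min(0)+q.max(0))/2,st[i])
for a in("top0","t13"):
    pp=np.load(a+".npz")["p"];M=hues(pp);r=M["red"].copy();r[:,:300]=0;r[:,330:]=0;r[155:]=0
    b=cv2.cvtColor(pp,cv2.COLOR_RGB2HSV);t=(b[...,0]>20)&(b[...,0]<35)&(b[...,1]>60)&(b[...,2]>120);t[:120]=0;t[165:]=0;t[:,:365]=0;t[:,410:]=0
    print(a,np.argwhere(r).mean(0),np.argwhere(t).mean(0), np.abs(pp[195:230,150:195].astype(int)-np.load("top0.npz")["p"][195:230,150:195]).mean())
E
```

```text
red (array([ 564.24113562, -233.52170001]), np.float64(31.164639986103293))
green (array([ 620.48361859, -268.49057845]), np.float64(26.993767810018102))
blue (array([ 569.3315142, -314.4558377]), np.float64(30.301994060086326))
silver [601.01034372 290.10692713  58.75031649] [237 195  21  20 310]
top0 [143.02605863 315.63517915] [140.78947368 385.83508772] 0.0
t13 [142.94952681 315.35962145] [140.46953405 385.77777778] 6.660317460317461
```

View pics/t13.png

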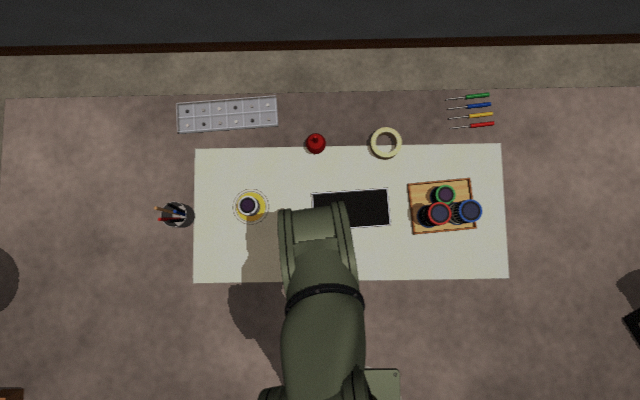

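```bash
python3 -c "
from workcell import robot
print(robot.observe()['time_s'],robot.sign_off())"
```

```text
the job is handed in; nothing more can be done
49.1833 None
```

The job is done and handed in at 49 s. I stood the red and white zooms in the side tray, then moved the silver lens to the yellow rest. After that the green lens went into the back place, and each zoom returned to its own front place: white on the right, red on the left.

**Lens positions:** the last overhead picture shows all four lenses upright. Each was set down in small steps until the wrist force showed contact. The hardest contact was the green lens at about 15 N, and I eased off before opening the fingers.

| Lens | Compared with | Offset |
|---|---|---|
| Red zoom | where it stood at the start | about 1 mm |
| White zoom | where it stood at the start | about 0.5 mm |
| Green | where the silver lens stood | about 1 mm |
| Silver | centre of the rest | about 1 mm |

**Bystanders:** the tape and the blower are unmoved to within 0.4 pixel (about 1 mm). The pen pot I only compared by its image patch; it differed slightly (mean 6.7 grey levels), which I put down to noise and lighting because the pot looks unmoved in the pictures.

**Checks that fell short:** a few colour fits failed or disagreed because reflections or the arm got in the way. I redid them or replaced them with a clear view, including the final overhead check.

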